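# Change over the balance from the blocked drawer

### The arm

A 6-joint arm with a two-finger parallel gripper is mounted at the origin on a cart in front of the work surface, level with it; the furniture and walls round the work are solid. World frame = base frame: x ahead of the robot, y to its left, z up, the work surface at z = 0. Lengths are in m, angles in rad, forces in N, time in s.
With the tool pointing down it reaches from about 0.325 to 0.775 m from the base axis. Payload 5.5 kg.
Tool frame: the origin (TCP) lies where the fingers leave the gripper's body, on its centre line; the fingertips stand 80 mm ahead of it and the grasp point (between the pads) lies 61 mm ahead of it (robot.tip_extent is the distance from the TCP to the fingertips, in m); z points along the fingers, y is the line along which they close (so a half turn about z gives the same grasp; the last joint's range is limited). The gripper opens to 88 mm and grips with 3 to 60 N. Pads are 20 mm wide; open, the fingers measure 115 mm over their backs; the gripper's body (75 mm by 178 mm) begins 61 mm behind the grasp point.
Start: joints at [-1.322, 0.091, 1.231, -0, 1.82, -0.057], TCP at [0.181, -0.572, 0.303] pointing down, gripper open.
Joint ranges: [-2.87, 2.87], [-0.86, 2.18], [0.17, 2.46], [-1.51, 4.65], [0.06, 2.69], [-2.65, 2.65]. Speed limits (rad/s): [2.57, 2.57, 3.01, 3.14, 3.14, 3.14].

### API

Orientations are given as a rotation vector (axis times angle).
In Python, from rig import status, vision, robot gives the robot as it stands.
- The arm moves only by the tool send_rows, never from a script. Its argument "targets" is a list of rows, each a list of 7 numbers: the shift along the tool's x, y, z in mm, then the turn, a rotation vector about the tool's x, y, z in rad, then the opening, from 0 (shut) to 1 (fully open). A call has exactly 5 rows; each row shifts and turns the commanded pose from where the row before left it, along the tool's axes as they then stand; what a row does not reach is not made up. A row lasts 1/8 s, in which the tool goes at most 62.5 mm and 10.7 degrees, less where a joint would pass 70% of its speed; a pose out of reach is approached as far as the arm can. A call with a gripper value outside its range is refused whole. The fingers move at their own pace and stop on an object; "force" is the grip in N (left out, the last holds). Time passes only in rows, so rows that do not move let the fingers close, or fill a call up. It gives the time, the measured TCP pose, the force, the opening and the grip force at its end, in the units of the state.
- status.read_state(): the state, without advancing time (a new reading comes with each control period).
- vision.snapshot(name): name is "scene" or "side" or "wrist"; returns a dict with "img" (400x640x3 uint8, red, green, blue), "camera_matrix" (3x3 intrinsics, pixels), "rvec" (rotation vector, rad) and "tvec" (3), from world to camera coordinates, as OpenCV has them. Camera axes: x right, y down, z forward; pixel columns grow to the right and rows downward; lengths in m; the calibration is good to about 2 mm. A picture is of the moment at which its call begins. There is no depth.
- robot.hand_in(): hands the job in; it is judged then, once.
The state is a dict: "time": time; "joints": joint angles; "qvel": joint speeds; "effort": joint torques, N m; "ee_pos": TCP position; "eef_rot": TCP orientation; "wrist_force": force on the tool from outside, world axes, zero at the start; "torque": the same for the moment, N m; "grip_width": opening from 0.0 (shut) to 1.0 (fully open); "grasp_force": force on a finger pad.
Only numpy, scipy, OpenCV 4.12 (cv2) and the standard library are available. Lean on these libraries where they do the work, as an engineer would, in place of code of your own. Each camera call takes 0.05 s, during which the arm holds its last target. There are 200 camera calls.

### The job

The balance check is finished: put the steel check weight that stands on the balance away in its round black case, and set the small porcelain weighing cup on the middle of the pan instead. Case and cup are kept in the drawer of the clear box, which cannot open because the amber bottle and the conical flask stand before it: first stand both on the steel tray, then open the drawer and make the exchange (the case stays in the drawer). Finally shut the drawer fully and stand the bottle and the flask each back just where it stood at the start, keeping both upright all the while.

Things in the scene. Friction and masses are not known exactly. Their poses are not given: they have to be found in the camera images.
- amber_bottle: amber reagent bottle with a black screw cap, round body 68 mm across up to 106 mm, cap 36 mm across from 106 to 156 mm (grasp the cap from above); about 0.5 kg. Origin at the centre of its underside, z up. It stands on the worktop before the drawer, beside the flask, either one on the left; its starting place is where it must return
- conical_flask: clear conical glass flask, 78 mm across at the foot, 131 mm tall, neck 30 mm across from 87 to 131 mm (grasp the neck from above); about 0.16 kg. Origin at the centre of its underside, z up. It stands on the worktop before the drawer, beside the bottle; its starting place is where it must return
- check_weight: polished steel check weight, 200 g: a cylinder 30 mm across and 33 mm high with a knob 18 mm across on top, 46 mm in all (grasp the cylinder, with the fingertips about 20 mm above its underside). Origin at the centre of its underside, z up. It starts on the balance pan
- weighing_cup_small: small white porcelain weighing cup, open at the top, 36 mm across the rim, 28 mm at the foot, 29 mm tall, 20 g (grasp it across the outside near the rim). Origin at the centre of its underside, z up. It starts on the drawer floor, 10 mm above the worktop, in the left or right half, seen through the clear top of the box
- weight_case: round open case of black plastic for the check weight, outside 56 mm, inside 50 mm across, 18 mm high, floor 3 mm thick; fingertips that carry the weight must stay above its rim. Origin at the centre of its underside, z up. It lies loose on the drawer floor in the other half from the cup and rides with the drawer
- side_tray: fixed steel tray on the worktop, 140 mm (x) by 220 mm (y), rim 17 mm high, floor 4 mm thick, flat inside; room for bottle and flask side by side along its y axis, 50 mm either side of the middle. Origin at the centre of its underside, z up. It may stand on either side of the balance
- pan_centre (a point): centre of the top face of the round steel pan (86 mm across, 52 mm above the worktop) of the fixed white and grey bench balance; z up. The balance's display and keys lie toward -x of this point and the pan stands free above its housing
- box_drawer (a joint): how far the drawer is out, m: 0 shut, 0.11 fully open; slides lightly (1 to 2 N), stays where left. Box: clear acrylic, fixed, 150 mm deep, 220 wide, 76 high; drawer walls reach 47 mm above the worktop. Cup and case stand about 45 mm behind the drawer's front face, 52 mm left and right of its middle, so they come clear of the box's top when it is fully open
- drawer_handle (a point): middle of the drawer's round steel handle bar (11 mm thick, 100 mm long, along this frame's y axis), 35 mm before the drawer's front face and 45 mm above the worktop; pinch the bar from above with one finger before and one behind it. The frame moves with the drawer: its -x axis is the way the drawer opens, z up
Not all that is in view belongs to the job. What is shaped like the amber_bottle but red is not meant.

How it is judged:
By the outcome, as a careful person would: the job done as asked, in the order asked, and still so for the second after the job is handed in, with the robot touching nothing.
It also fails if it takes over 152 s, if anything falls off the work surface, if the arm or the gripper's body presses on something with over 40 N, if the wrist force passes 120 N, or if a joint passes its speed limit or range.

## Working session

There is one attempt and no reset: what is moved stays moved. The work goes in short steps, Python scripts to look and compute and a tool call to move; the robot and the scene stay as the last step left them, time stands still between calls to the robot, and variables do not carry over. Pictures are saved under pics/ and viewed, at most 14 in all, crops included, and the job is handed in when it is done.

Besides the shell and the picture viewer there is one more tool, called after "Request:" by a JSON object that holds its "fn" and its "kwargs", one argument or row to a line. send_rows: Moves the arm, as the interface text tells. Its arguments: {"type":"object","properties":{"targets":{"type":"array"},"force":{"type":"number"}},"required":["targets"]}

```bash
ls; mkdir -p pics
python3 - <<'E'
from rig import status, vision, robot
import cv2
print(status.read_state(), robot.tip_extent)
for n in ["scene","side"]:
    s=vision.snapshot(n); cv2.imwrite(f"pics/{n}0.png",s["img"][:,:,::-1]); print(n,s["camera_matrix"],s["rvec"],s["tvec"])
E
```

```text
pics
{'time': 0.0, 'joints': array([-1.32170373e+00,  9.18430189e-02,  1.23190158e+00,  2.11006582e-05,
        1.81981253e+00, -5.67262119e-02]), 'qvel': array([ 1.09375923e-03, -5.63626142e-05,  4.61253504e-04,  3.36629924e-04,
       -7.22188373e-04,  2.49876838e-03]), 'effort': array([-2.01938776e-03, -4.46456265e+01, -4.06454480e+01,  6.95136096e-02,
        2.90397514e-02, -1.46905622e-04]), 'ee_pos': array([ 0.18059532, -0.57201585,  0.30150736]), 'eef_rot': array([-3.10300115e+00, -4.78219167e-01,  2.64196387e-04]), 'wrist_force': array([-0.40182719, -0.18256042, -0.32736616]), 'torque': array([0.00903019, 0.00817077, 0.01345972]), 'grasp_force': 0.0, 'grip_width': 0.9999160416727908} 0.08
scene [[486.20789388   0.         311.79893615]
 [  0.         486.20789388 201.93540316]
 [  0.           0.           1.        ]] [ 2.04315534 -1.00609028  0.5127641 ] [-0.30136854  0.26269671  1.20967001]
side [[517.79417777   0.         311.64312266]
 [  0.         517.79417777 197.74279186]
 [  0.           0.           1.        ]] [ 0.33185708 -2.53842209  1.59674657] [0.43692288 0.12881842 1.23337033]
```

View pics/scene0.png

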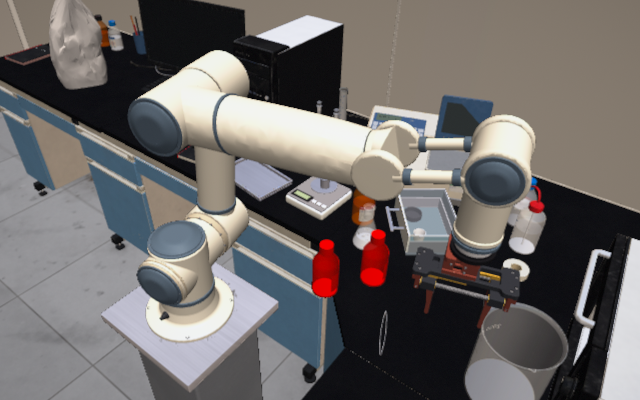

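View pics/side0.png

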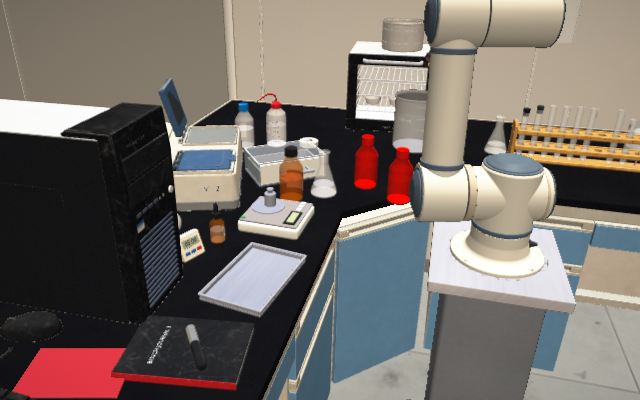

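```bash
cat > h.py <<'E'
import numpy as np, cv2
from rig import status, vision, robot
from scipy.spatial.transform import Rotation as R
def snap(n,f=None):
    s=vision.snapshot(n)
    if f: cv2.imwrite(f"pics/{f}.png",s["img"][:,:,::-1])
    return s
def cam(s):
    return s["camera_matrix"],R.from_rotvec(np.ravel(s["rvec"])).as_matrix(),np.ravel(s["tvec"])
def ray(s,p):
    K,M,t=cam(s); d=M.T@np.linalg.solve(K,[p[0],p[1],1]); return -M.T@t,d
def onz(s,p,z):
    c,d=ray(s,p); return c+d*(z-c[2])/d[2]
def proj(s,P):
    K,M,t=cam(s); q=K@(M@np.asarray(P,float)+t); return q[:2]/q[2]
def tri(s1,p1,s2,p2):
    c1,d1=ray(s1,p1);c2,d2=ray(s2,p2); d1/=np.linalg.norm(d1);d2/=np.linalg.norm(d2)
    a=np.linalg.lstsq(np.c_[d1,-d2],c2-c1,rcond=None)[0]
    A,B=c1+a[0]*d1,c2+a[1]*d2; return (A+B)/2,np.linalg.norm(A-B)
E
python3 - <<'E'
import cv2
a=cv2.imread('pics/side0.png')[130:320,195:350]; cv2.imwrite('pics/c1.png',cv2.resize(a,None,fx=3.1,fy=3.1,interpolation=2))
b=cv2.imread('pics/scene0.png')[150:260,225:465]; cv2.imwrite('pics/c2.png',cv2.resize(b,None,fx=3.3,fy=3.3,interpolation=2))
E
```

```text
(no output)
```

View pics/c1.png

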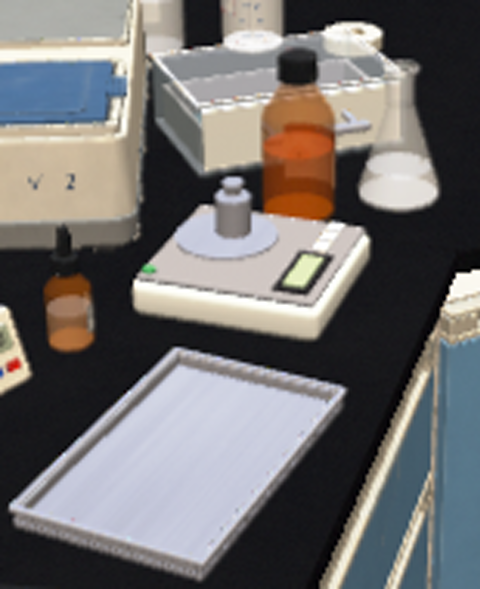

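View pics/c2.png

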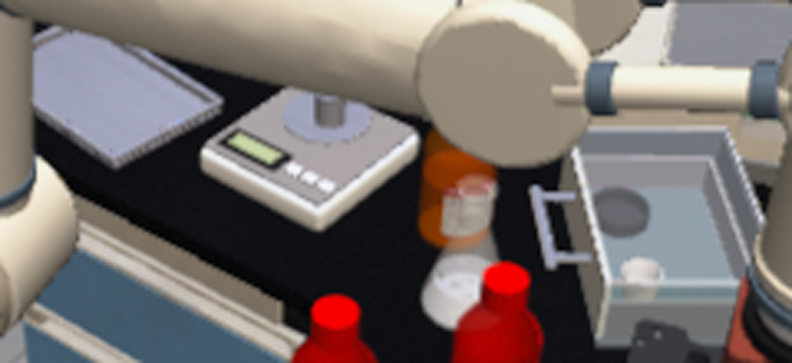

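Run:
```python
from h import *
np.set_printoptions(precision=4,suppress=True)
S=snap("scene");D=snap("side")
s=lambda x,y:(195+x/3.1-.3,130+y/3.1-.3)
c=lambda x,y:(225+x/3.3-.3,150+y/3.3-.3)
print("cap top",onz(D,s(297,54),.156)); print("flask top",onz(D,s(404,66),.131),"foot",onz(D,s(398,188),.004),"scene foot",onz(S,c(463,292),.004))
print("weight top",onz(D,s(234,182),.046+.052),"pan",onz(D,s(227,238),.052), "scene pan",onz(S,c(327,118),.052))
for p in [(178,351),(345,388),(205,570),(13,508)]: print("tray",onz(D,s(*p),.017))
h=[onz(S,c(*p),.045) for p in [(536,190),(553,263)]];print("handle",h, sum(h)/2, h[1]-h[0])
f=[onz(S,c(*p),.047) for p in [(575,152),(605,290)]];print("front",f)
print("case",onz(S,c(620,203),.028),"cup",onz(S,c(641,268),.039))
m=cv2.inRange(cv2.cvtColor(S["img"],cv2.COLOR_RGB2HSV),(0,200,150),(5,255,255))
print("red (scene) caps",onz(S,(327,245),.156),onz(S,(378,236),.156))
```

```text
cap top [ 0.5507 -0.1467  0.156 ]
flask top [ 0.4678 -0.2089  0.131 ] foot [ 0.4727 -0.2175  0.004 ] scene foot [ 0.4833 -0.2063  0.004 ]
weight top [0.5594 0.0053 0.098 ] pan [0.5627 0.0169 0.052 ] scene pan [0.5671 0.005  0.052 ]
tray [0.5599 0.1431 0.017 ]
tray [0.4235 0.16   0.017 ]
tray [0.452  0.3859 0.017 ]
tray [0.5934 0.3589 0.017 ]
handle [array([ 0.6023, -0.2062,  0.045 ]), array([ 0.5224, -0.2696,  0.045 ])] [ 0.5623 -0.2379  0.045 ] [-0.0799 -0.0634  0.    ]
front [array([ 0.6733, -0.207 ,  0.047 ]), array([ 0.5168, -0.3228,  0.047 ])]
case [ 0.6535 -0.2678  0.028 ] cup [ 0.5704 -0.3303  0.039 ]
red (scene) caps [ 0.2542 -0.2286  0.156 ] [ 0.3581 -0.3085  0.156 ]
```

```bash
cat >> h.py <<'E'
def to(x,y,z,ydeg=None,tz=None):
    "total shift (mm, tool axes as they stand now) and turn (rotvec) to a down pose, tool y at world heading ydeg"
    st=status.read_state(); M=R.from_rotvec(st["eef_rot"]); p=st["ee_pos"]
    d=M.inv().apply(np.array([x,y,z])-p)*1000
    out="shift tool %s"%np.round(d,1)
    if ydeg is not None:
        best=None
        for k in (0,180):
            a=np.radians(ydeg+k); Y=np.array([np.cos(a),np.sin(a),0]);Z=np.array([0,0,-1.]);X=np.cross(Y,Z)
            r=(M.inv()*R.from_matrix(np.c_[X,Y,Z])).as_rotvec()
            if best is None or np.linalg.norm(r)<np.linalg.norm(best): best=r
            d2=R.from_matrix(np.c_[X,Y,Z]).inv().apply(np.array([x,y,z])-p)*1000
            if best is r: dd=d2
        out+=" turn %s; after turn: shift %s"%(np.round(best,3),np.round(dd,1))
    print(out)
def st():
    s=status.read_state(); M=R.from_rotvec(s["eef_rot"]).as_matrix()
    print("t %.2f"%s["time"],"p",np.round(s["ee_pos"],4),"yhead %.1f"%np.degrees(np.arctan2(M[1,1],M[0,1])),"zax",np.round(M[:,2],3),"w",round(s["grip_width"],3),"F",np.round(s["wrist_force"],1),"g",round(s["grasp_force"],1),"j",np.round(s["joints"],2))
E
python3 - <<'E'
from h import *
st(); W=snap("wrist"); c,d=ray(W,(320,200)); p=status.read_state()
M=R.from_rotvec(p["eef_rot"]).inv(); print("cam in tool",M.apply(c-p["ee_pos"]),"dir",M.apply(d))
to(.46,-.12,.33,-52)
E
```

```text
t 0.20 p [ 0.1806 -0.5721  0.3019] yhead -72.5 zax [-0.     0.001 -1.   ] w 1.0 F [-1.1 -0.7  0.5] g 0.0 j [-1.32  0.09  1.23  0.    1.82 -0.06]
cam in tool [ 0.08234277  0.0011255  -0.0807524 ] dir [-0.30604656  0.00439272  0.95202901]
shift tool [ 402.5 -347.1  -27.6] turn [-0.001 -0.    -0.357]; after turn: shift [ 498.5 -184.3  -27.9]
```

Request:
{"fn": "send_rows", "kwargs": {
  "targets": [
    [25,-8,-14,0,0,-0.178,1],
    [25,-8,-14,0,0,-0.178,1],
    [56,-21,0,0,0,0,1],
    [56,-21,0,0,0,0,1],
    [56,-21,0,0,0,0,1]
  ]
}}

```text
time: 0.88
ee_pos: [0.3149, -0.3837, 0.3305]
eef_rot: [2.971, 1.02, 0.0]
wrist_force: [1.4, 0.7, -0.6]
grip_width: 0.997
grasp_force: 0.0
```

Request:
{"fn": "send_rows", "kwargs": {
  "targets": [
    [56,-21,0,0,0,0,1],
    [56,-21,0,0,0,0,1],
    [56,-21,0,0,0,0,1],
    [56,-21,0,0,0,0,1],
    [56,-21,0,0,0,0,1]
  ]
}}

```text
time: 1.5
ee_pos: [0.4713, -0.1286, 0.3308]
eef_rot: [2.971, 1.02, 0.001]
wrist_force: [0.4, -0.5, 0.5]
grip_width: 0.999
grasp_force: 0.0
```

Run:
```python
from h import *
st(); W=snap("wrist"); S=snap("scene"); 
im=np.vstack([cv2.resize(W["img"],(800,500)),np.zeros((0,800,3),np.uint8)]); cv2.imwrite("pics/w1.png",im[:,:,::-1]); st()
import pickle; pickle.dump((W,S),open("w1.pkl","wb"));
```

```text
t 1.50 p [ 0.4713 -0.1286  0.3308] yhead -52.1 zax [ 0.001 -0.    -1.   ] w 0.999 F [ 0.4 -0.5  0.5] g 0.0 j [-0.34 -0.2   1.46 -0.    1.88  0.57]
t 1.60 p [ 0.4725 -0.1259  0.3302] yhead -51.7 zax [ 0.     0.002 -1.   ] w 1.002 F [-0.8 -0.3 -1. ] g 0.0 j [-0.33 -0.2   1.46  0.    1.88  0.57]
```

View pics/w1.png

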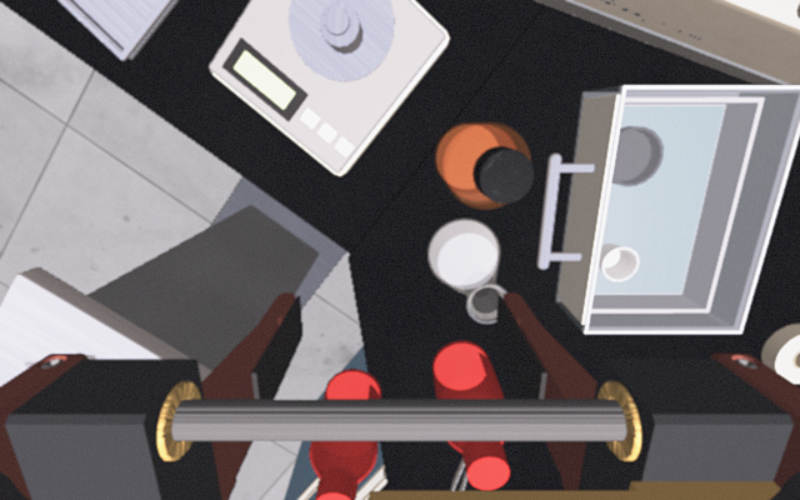

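Run:
```python
from h import *
import pickle; W,S=pickle.load(open("w1.pkl","rb")); np.set_printoptions(precision=4,suppress=True)
w=lambda x,y:(x/1.25,y/1.25)
for n,x,y,z in [("cap",504,174,.156),("flask rim",487,304,.131),("flask foot",464,255,.0),("bottle foot",478,160,.0),("knob",341,21,.098),("pan",341,27,.052),("h1",556,157,.045),("h2",544,266,.045),("case",635,155,.028),("cup",620,262,.039),("box front L",620,88,.076),("box front R",585,332,.076)]:
    print(n,onz(W,w(x,y),z))
a,b=onz(W,w(556,157),.045),onz(W,w(544,266),.045); print("mid",(a+b)/2,np.linalg.norm(a-b),np.degrees(np.arctan2(*(a-b)[1::-1])))
D=snap("side"); i=0
im=np.hstack([cv2.resize(S["img"][150:270,300:460],None,fx=3,fy=3,interpolation=2),cv2.resize(D["img"][140:260,240:350],None,fx=2.9,fy=3,interpolation=2)]); cv2.imwrite("pics/c3.png",im[:,:,::-1]); print(im.shape)
```

```text
cap [ 0.5531 -0.1513  0.156 ]
flask rim [ 0.473  -0.2156  0.131 ]
flask foot [ 0.4717 -0.2205  0.    ]
bottle foot [ 0.5574 -0.1653  0.    ]
knob [ 0.565  -0.0059  0.098 ]
pan [0.5657 0.0023 0.052 ]
h1 [ 0.6003 -0.2095  0.045 ]
h2 [ 0.5184 -0.2743  0.045 ]
case [ 0.6504 -0.2729  0.028 ]
cup [ 0.5676 -0.334   0.039 ]
box front L [ 0.6637 -0.2005  0.076 ]
box front R [ 0.4959 -0.3351  0.076 ]
mid [ 0.5594 -0.2419  0.045 ] 0.10445660626106804 38.33875652504991
(360, 799, 3)
```

View pics/c3.png

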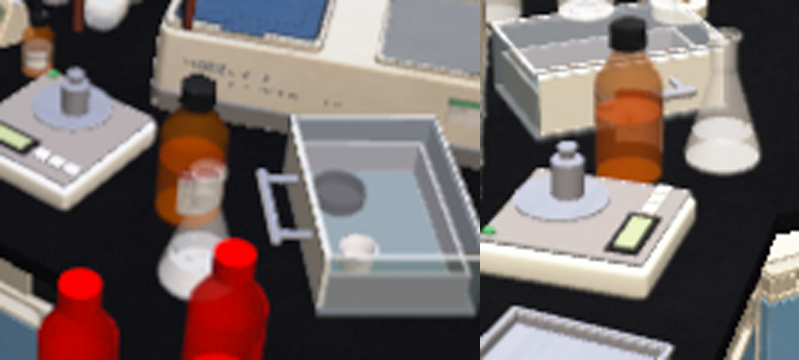

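Run:
```python
from h import *
import pickle; W,S=pickle.load(open("w1.pkl","rb")); np.set_printoptions(precision=4,suppress=True)
D=snap("side")
s=lambda x,y:(300+x/3-.3,150+y/3-.3); d=lambda x,y:(240+(x-480)/2.9-.3,140+y/3-.3)
print("cap S",onz(S,s(198,82),.156),"D",onz(D,d(628,21),.156),tri(S,s(198,82),D,d(628,21)))
print("flask S",onz(S,s(208,164),.131),"D",onz(D,d(733,33),.131),tri(S,s(208,164),D,d(733,33)))
print("knob S",onz(S,s(74,72),.098),"D",onz(D,d(567,146),.098),tri(S,s(74,72),D,d(567,146)))
h=[onz(S,s(*p),.045) for p in[(263,174),(277,240)]];print((h[0]+h[1])/2,h)
to(.5525,-.150,.245,-51.7); st()
```

```text
cap S [ 0.5563 -0.1483  0.156 ] D [ 0.551 -0.15   0.156] (array([ 0.552 , -0.1499,  0.1573]), np.float64(0.0032136764696692128))
flask S [ 0.4816 -0.2084  0.131 ] D [ 0.4631 -0.2127  0.131 ] (array([ 0.4672, -0.2131,  0.1355]), np.float64(0.012174306803792416))
knob S [0.5662 0.0038 0.098 ] D [0.5606 0.0054 0.098 ] (array([0.5629, 0.0026, 0.0982]), np.float64(0.003982499713150781))
[ 0.5609 -0.2388  0.045 ] [array([ 0.6009, -0.2079,  0.045 ]), array([ 0.5208, -0.2697,  0.045 ])]
shift tool [51.7 66.4 85.4] turn [-0.     0.001 -0.004]; after turn: shift [51.4 66.6 85.4]
t 1.70 p [ 0.4709 -0.1296  0.3304] yhead -51.9 zax [-0.001 -0.    -1.   ] w 0.997 F [ 0.2 -0.3 -0.6] g 0.0 j [-0.34 -0.2   1.46 -0.    1.88  0.57]
```

Request:
{"fn": "send_rows", "kwargs": {
  "targets": [
    [26,33,0,0,0,0,1],
    [26,33,20,0,0,0,1],
    [0,0,45,0,0,0,1],
    [0,0,35,0,0,0,1],
    [0,0,0,0,0,0,1]
  ]
}}

```text
time: 2.33
ee_pos: [0.5504, -0.152, 0.227]
eef_rot: [-2.969, -1.016, 0.009]
wrist_force: [-0.5, 0.3, -0.1]
grip_width: 0.997
grasp_force: 0.0
```

Run:
```python
from h import *
st(); W=snap("wrist"); cv2.imwrite("pics/w2.png",W["img"][:,:,::-1]); st(); to(.5525,-.150,.196,-51.7)
```

```text
t 2.33 p [ 0.5504 -0.152   0.227 ] yhead -52.2 zax [-0.007  0.002 -1.   ] w 0.997 F [-0.5  0.3 -0.1] g 0.0 j [-0.33  0.02  1.44 -0.    1.69  0.58]
t 2.38 p [ 0.5513 -0.1519  0.23  ] yhead -52.2 zax [-0.002  0.001 -1.   ] w 1.003 F [-0.5 -0.3  0.4] g 0.0 j [-0.33  0.01  1.44 -0.    1.69  0.58]
shift tool [ 2.2 -0.7 34. ] turn [-0.002  0.002 -0.009]; after turn: shift [ 2.2 -0.8 34. ]
```

View pics/w2.png

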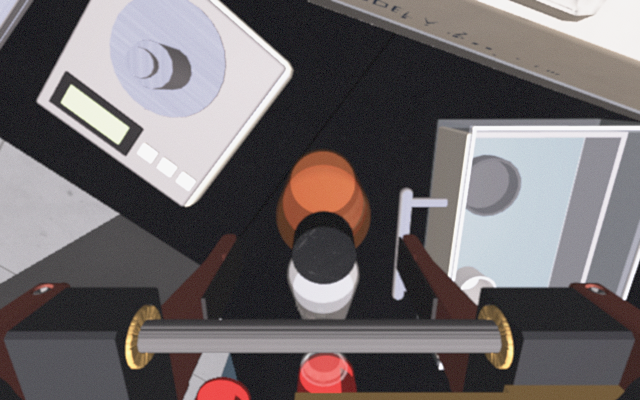

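Request:
{"fn": "send_rows", "kwargs": {
  "targets": [
    [2,0,20,0,0,0,1],
    [0,0,14,0,0,0,1],
    [0,0,0,0,0,0,1],
    [0,0,0,0,0,0,0],
    [0,0,0,0,0,0,0]
  ],
  "force": 30
}}

```text
time: 3.0
ee_pos: [0.5541, -0.1494, 0.1975]
eef_rot: [2.97, 1.021, 0.002]
wrist_force: [0.3, 0.5, -0.5]
grip_width: 0.812
grasp_force: 0.0
```

Request:
{"fn": "send_rows", "kwargs": {
  "targets": [
    [0,0,0,0,0,0,0],
    [0,0,0,0,0,0,0],
    [0,0,0,0,0,0,0],
    [0,0,0,0,0,0,0],
    [0,0,-3,0,0,0,0]
  ]
}}

```text
time: 3.62
ee_pos: [0.5534, -0.1492, 0.1987]
eef_rot: [-2.97, -1.02, 0.003]
wrist_force: [0.3, -0.5, -2.7]
grip_width: 0.393
grasp_force: 29.9
```

Run:
```python
from h import *
np.set_printoptions(precision=4,suppress=True)
st();st();
W=snap("wrist")
st()
# tray geometry from first side picture
s=lambda x,y:(195+x/3.1-.3,130+y/3.1-.3); D=snap("side")
T=[onz(D,s(*p),.017) for p in [(178,351),(345,388),(205,570),(13,508)]]; c=sum(T)/4; print(c, [np.linalg.norm(T[i]-T[(i+1)%4]) for i in range(4)])
v=(T[2]+T[3]-T[0]-T[1]); a=np.degrees(np.arctan2(v[1],v[0])); print("tray y heading",a, np.degrees(np.arctan2(*((T[2]-T[1])[1::-1]))),np.degrees(np.arctan2(*((T[3]-T[0])[1::-1]))))
u=v/np.linalg.norm(v); print("far",c+.05*u,"near",c-.05*u)
```

```text
t 3.62 p [ 0.5534 -0.1492  0.1987] yhead -52.1 zax [-0.002  0.001 -1.   ] w 0.393 F [ 0.3 -0.5 -2.7] g 29.9 j [-0.32  0.02  1.48  0.    1.64  0.59]
t 3.62 p [ 0.5534 -0.1492  0.1987] yhead -52.1 zax [-0.002  0.001 -1.   ] w 0.393 F [ 0.3 -0.5 -2.7] g 29.9 j [-0.32  0.02  1.48  0.    1.64  0.59]
t 3.67 p [ 0.5536 -0.1492  0.1993] yhead -52.1 zax [-0.001  0.001 -1.   ] w 0.392 F [-0.3 -0.8 -3.7] g 29.9 j [-0.32  0.02  1.48  0.    1.64  0.59]
[0.5072 0.262  0.017 ] [np.float64(0.13750512490933134), np.float64(0.2276961878282969), np.float64(0.14395691926305026), np.float64(0.21844814606943241)]
tray y heading 82.001580659557 82.79393690050578 81.17567759755069
far [0.5142 0.3115 0.017 ] near [0.5003 0.2125 0.017 ]
```

Request:
{"fn": "send_rows", "kwargs": {
  "targets": [
    [0,0,-20,0,0,0,0],
    [0,0,-30,0,0,0,0],
    [0,0,-30,0,0,0,0],
    [0,0,-30,0,0,0,0],
    [0,0,-30,0,0,0,0]
  ]
}}

```text
time: 4.35
ee_pos: [0.5536, -0.1492, 0.3422]
eef_rot: [2.97, 1.021, 0.002]
wrist_force: [1.1, -1.3, -3.2]
grip_width: 0.394
grasp_force: 29.9
```

Request:
{"fn": "send_rows", "kwargs": {
  "targets": [
    [13,-20,0,0,0,0,0],
    [25,-38,0,0,0,0,0],
    [25,-38,0,0,0,0,0],
    [25,-38,0,0,0,0,0],
    [25,-38,0,0,0,0,0]
  ]
}}

```text
time: 4.97
ee_pos: [0.5368, 0.0572, 0.3412]
eef_rot: [2.971, 1.02, 0.003]
wrist_force: [0.9, -0.6, -3.2]
grip_width: 0.389
grasp_force: 29.9
```

Request:
{"fn": "send_rows", "kwargs": {
  "targets": [
    [25,-38,0,0,0,0,0],
    [25,-38,0,0,0,0,0],
    [25,-38,0,0,0,0,0],
    [25,-38,0,0,0,0,0],
    [25,-38,0,0,0,0,0]
  ]
}}

```text
time: 5.6
ee_pos: [0.5187, 0.2839, 0.3412]
eef_rot: [-2.971, -1.021, -0.002]
wrist_force: [0.3, 0.8, -2.9]
grip_width: 0.392
grasp_force: 29.9
```

Request:
{"fn": "send_rows", "kwargs": {
  "targets": [
    [15,-23,0,0,0,0,0],
    [0,0,0,0,0,0,0],
    [0,0,30,0,0,0,0],
    [0,0,30,0,0,0,0],
    [0,0,0,0,0,0,0]
  ]
}}

```text
time: 6.22
ee_pos: [0.5163, 0.3085, 0.2774]
eef_rot: [2.971, 1.019, -0.008]
wrist_force: [-0.5, -0.9, -3.7]
grip_width: 0.392
grasp_force: 29.9
```

Run:
```python
from h import *
st(); D=snap("side"); cv2.imwrite("pics/s4.png",cv2.resize(D["img"][100:340,150:400],None,fx=2.4,fy=2.4)[:,:,::-1]); st(); to(.514,.3115,.200,-51.7)
```

```text
t 6.22 p [0.5163 0.3085 0.2774] yhead -52.1 zax [-0.004 -0.003 -1.   ] w 0.392 F [-0.5 -0.9 -3.7] g 29.9 j [ 0.48  0.1   1.27 -0.    1.78  1.39]
t 6.28 p [0.5167 0.3089 0.2796] yhead -52.1 zax [-0.001 -0.001 -1.   ] w 0.391 F [-0.3 -0.4 -3.7] g 29.9 j [ 0.48  0.09  1.27 -0.    1.78  1.39]
shift tool [-0.4 -3.8 79.6] turn [-0.     0.002 -0.008]; after turn: shift [-0.5 -3.8 79.6]
```

View pics/s4.png

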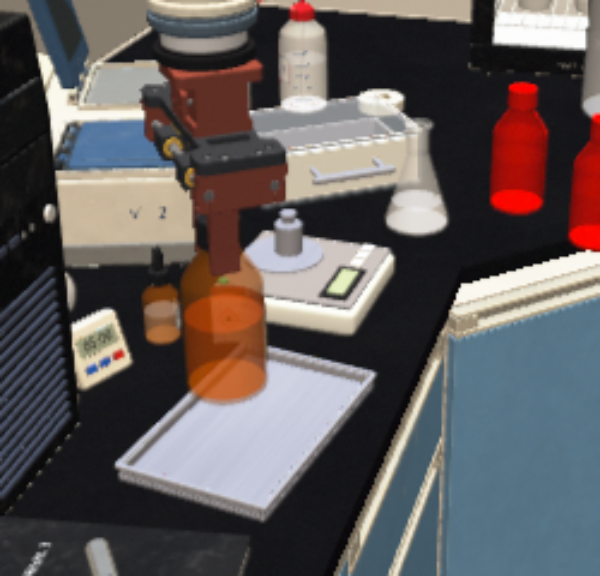

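Request:
{"fn": "send_rows", "kwargs": {
  "targets": [
    [0,-4,35,0,0,0,0],
    [0,0,30,0,0,0,0],
    [0,0,9,0,0,0,0],
    [0,0,3,0,0,0,0],
    [0,0,0,0,0,0,0]
  ]
}}

```text
time: 6.9
ee_pos: [0.5149, 0.3131, 0.2047]
eef_rot: [-2.971, -1.02, -0.004]
wrist_force: [0.8, 0.1, -3.7]
grip_width: 0.391
grasp_force: 29.9
```

Request:
{"fn": "send_rows", "kwargs": {
  "targets": [
    [0,0,1,0,0,0,0],
    [0,0,1,0,0,0,0],
    [0,0,0,0,0,0,0],
    [0,0,0,0,0,0,0],
    [0,0,0,0,0,0,0]
  ]
}}

```text
time: 7.52
ee_pos: [0.5144, 0.313, 0.2006]
eef_rot: [2.971, 1.021, 0.0]
wrist_force: [-0.3, 0.4, -3.2]
grip_width: 0.389
grasp_force: 29.9
```

Still carrying the weight; creep down to contact, then release.

Request:
{"fn": "send_rows", "kwargs": {
  "targets": [
    [0,0,1,0,0,0,0],
    [0,0,1,0,0,0,0],
    [0,0,0,0,0,0,0],
    [0,0,0,0,0,0,0],
    [0,0,0,0,0,0,0]
  ]
}}

```text
time: 8.15
ee_pos: [0.5147, 0.3132, 0.2006]
eef_rot: [-2.971, -1.02, -0.004]
wrist_force: [-1.8, -1.1, 5.6]
grip_width: 0.391
grasp_force: 29.9
```

Request:
{"fn": "send_rows", "kwargs": {
  "targets": [
    [0,0,0.5,0,0,0,0],
    [0,0,0.5,0,0,0,0],
    [0,0,0.5,0,0,0,0],
    [0,0,0,0,0,0,0],
    [0,0,0,0,0,0,0]
  ]
}}

```text
time: 8.78
ee_pos: [0.5149, 0.3132, 0.2005]
eef_rot: [-2.971, -1.02, -0.007]
wrist_force: [-1.4, -2.0, 10.0]
grip_width: 0.392
grasp_force: 29.9
```

Request:
{"fn": "send_rows", "kwargs": {
  "targets": [
    [0,0,-1,0,0,0,0.8],
    [0,0,0,0,0,0,0.8],
    [0,0,0,0,0,0,0.8],
    [0,0,0,0,0,0,0.8],
    [0,0,-15,0,0,0,0.8]
  ]
}}

```text
time: 9.4
ee_pos: [0.5138, 0.3127, 0.2119]
eef_rot: [2.971, 1.021, -0.005]
wrist_force: [-0.8, -0.8, -0.4]
grip_width: 0.798
grasp_force: 0.0
```

Request:
{"fn": "send_rows", "kwargs": {
  "targets": [
    [0,0,-40,0,0,0,1],
    [0,0,-45,0,0,0,1],
    [-32,35,0,0,0,0,1],
    [-33,36,0,0,0,0,1],
    [-33,36,0,0,0,0,1]
  ]
}}

```text
time: 10.02
ee_pos: [0.5025, 0.1671, 0.2996]
eef_rot: [2.971, 1.021, 0.003]
wrist_force: [1.2, -0.5, -0.2]
grip_width: 1.0
grasp_force: 0.0
```

Request:
{"fn": "send_rows", "kwargs": {
  "targets": [
    [-32,36,0,0,0,0,1],
    [-32,35,0,0,0,0,1],
    [-32,35,0,0,0,0,1],
    [-32,35,0,0,0,0,1],
    [-32,35,0,0,0,0,1]
  ]
}}

```text
time: 10.65
ee_pos: [0.4844, -0.0703, 0.2996]
eef_rot: [2.97, 1.02, 0.003]
wrist_force: [1.0, -0.7, 0.2]
grip_width: 1.004
grasp_force: 0.0
```

Request:
{"fn": "send_rows", "kwargs": {
  "targets": [
    [-32,36,0,0,0,0,1],
    [-32,36,0,0,0,0,1],
    [-32,36,0,0,0,0,1],
    [0,0,40,0,0,0,1],
    [0,0,0,0,0,0,1]
  ]
}}

```text
time: 11.28
ee_pos: [0.4743, -0.2131, 0.2558]
eef_rot: [-2.968, -1.018, 0.006]
wrist_force: [0.4, -0.3, 0.3]
grip_width: 0.998
grasp_force: 0.0
```

Run:
```python
from h import *
st(); W=snap("wrist"); cv2.imwrite("pics/w5.png",W["img"][:,:,::-1]); st()
D=snap("side"); np.set_printoptions(precision=4,suppress=True); 
import pickle; pickle.dump((W,D),open("w5.pkl","wb")); to(.472,-.214,.173,-51.7)
for q in[(.472,-.214,.131),(.472,-.214,0)]: print(proj(W,q))
```

```text
t 11.28 p [ 0.4743 -0.2131  0.2558] yhead -52.1 zax [-0.005  0.003 -1.   ] w 0.998 F [ 0.4 -0.3  0.3] g 0.0 j [-0.49 -0.13  1.53  0.    1.74  0.42]
t 11.32 p [ 0.4749 -0.2128  0.258 ] yhead -52.1 zax [-0.002  0.001 -1.   ] w 1.0 F [-0.1  0.   0.5] g 0.0 j [-0.49 -0.13  1.52  0.    1.75  0.42]
shift tool [-3.6 -1.2 86.5] turn [ 0.001 -0.    -0.006]; after turn: shift [-3.5 -1.1 86.5]
[317.274  224.5758]
[318.3491 178.5275]
```

View pics/w5.png

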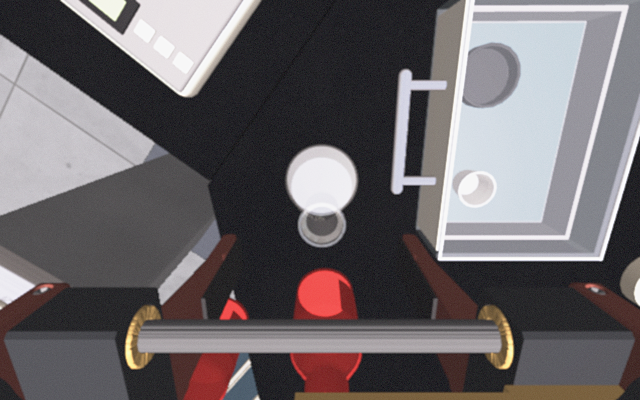

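Run:
```python
from h import *
import pickle; W,D=pickle.load(open("w5.pkl","rb")); np.set_printoptions(precision=4,suppress=True)
a,b=onz(W,(322,225),.131),onz(W,(322,181),0); print(a,b); to(*((a+b)/2)[:2],.173)
p1,p2=onz(W,(405,75),.045),onz(W,(397,188),.045); print("handle",(p1+p2)/2,np.linalg.norm(p1-p2),np.degrees(np.arctan2(*(p1-p2)[1::-1])))
print("case",onz(W,(492,74),.028),"cup",onz(W,(475,188),.039),"box front edge",onz(W,(468,3),.076),onz(W,(440,256),.076))
```

```text
[ 0.4738 -0.2168  0.131 ] [ 0.4723 -0.2188  0.    ]
shift tool [-5.1  2.4 86.5]
handle [ 0.559  -0.2407  0.045 ] 0.10020828333378089 38.26640715929123
case [ 0.6506 -0.2737  0.028 ] cup [ 0.5657 -0.3334  0.039 ] box front edge [ 0.6555 -0.2076  0.076 ] [ 0.4982 -0.3342  0.076 ]
```

Request:
{"fn": "send_rows", "kwargs": {
  "targets": [
    [-4,3,10,0,0,0,1],
    [0,0,35,0,0,0,1],
    [0,0,30,0,0,0,1],
    [0,0,10,0,0,0,0.7],
    [0,0,0,0,0,0,0]
  ],
  "force": 15
}}

```text
time: 12.0
ee_pos: [0.4742, -0.2177, 0.1735]
eef_rot: [2.971, 1.021, 0.0]
wrist_force: [-0.3, 0.0, -0.6]
grip_width: 0.813
grasp_force: 0.0
```

Request:
{"fn": "send_rows", "kwargs": {
  "targets": [
    [0,0,0,0,0,0,0],
    [0,0,0,0,0,0,0],
    [0,0,0,0,0,0,0],
    [0,0,0,0,0,0,0],
    [0,0,0,0,0,0,0]
  ]
}}

```text
time: 12.62
ee_pos: [0.474, -0.2178, 0.1733]
eef_rot: [-2.971, -1.021, -0.0]
wrist_force: [-0.1, 0.7, -0.4]
grip_width: 0.32
grasp_force: 14.9
```

Run:
```python
from h import *
st(); to(.500,.2125,.178)
```

```text
t 12.62 p [ 0.474  -0.2178  0.1733] yhead -52.1 zax [ 0.  0. -1.] w 0.32 F [-0.1  0.7 -0.4] g 14.9 j [-0.5  -0.11  1.66  0.    1.59  0.41]
shift tool [ 284.9 -323.5   -4.6]
```

Request:
{"fn": "send_rows", "kwargs": {
  "targets": [
    [0,0,-20,0,0,0,0],
    [0,0,-30,0,0,0,0],
    [0,0,-35,0,0,0,0],
    [0,0,-35,0,0,0,0],
    [0,0,-20,0,0,0,0]
  ]
}}

```text
time: 13.25
ee_pos: [0.4742, -0.2179, 0.3168]
eef_rot: [2.968, 1.02, 0.004]
wrist_force: [0.8, -0.6, -3.1]
grip_width: 0.317
grasp_force: 14.9
```

Request:
{"fn": "send_rows", "kwargs": {
  "targets": [
    [15,-17,0,0,0,0,0],
    [30,-34,0,0,0,0,0],
    [30,-34,0,0,0,0,0],
    [30,-34,0,0,0,0,0],
    [30,-34,0,0,0,0,0]
  ]
}}

```text
time: 13.88
ee_pos: [0.4864, -0.0128, 0.3145]
eef_rot: [2.971, 1.02, 0.002]
wrist_force: [0.3, 0.1, -1.4]
grip_width: 0.323
grasp_force: 14.9
```

Request:
{"fn": "send_rows", "kwargs": {
  "targets": [
    [30,-34,0,0,0,0,0],
    [30,-34,0,0,0,0,0],
    [30,-34,0,0,0,0,0],
    [30,-34,0,0,0,0,0],
    [30,-34,0,0,0,0,0]
  ]
}}

```text
time: 14.5
ee_pos: [0.5003, 0.2136, 0.3145]
eef_rot: [2.971, 1.021, 0.002]
wrist_force: [0.8, -0.5, -1.4]
grip_width: 0.324
grasp_force: 14.9
```

Request:
{"fn": "send_rows", "kwargs": {
  "targets": [
    [0,0,0,0,0,0,0],
    [0,0,40,0,0,0,0],
    [0,0,40,0,0,0,0],
    [0,0,40,0,0,0,0],
    [0,0,0,0,0,0,0]
  ]
}}

```text
time: 15.12
ee_pos: [0.4991, 0.2107, 0.1901]
eef_rot: [2.971, 1.019, -0.011]
wrist_force: [0.6, -0.4, -1.6]
grip_width: 0.32
grasp_force: 14.9
```

Run:
```python
from h import *
st(); to(.500,.2125,.177); snap("side","s6")
```

```text
t 15.12 p [0.4991 0.2107 0.1901] yhead -52.1 zax [-0.006 -0.003 -1.   ] w 0.32 F [ 0.6 -0.4 -1.6] g 14.9 j [ 0.34 -0.05  1.58 -0.    1.63  1.25]
shift tool [ 1.9 -0.8 13.1]
```

Request:
{"fn": "send_rows", "kwargs": {
  "targets": [
    [0,0,9,0,0,0,0],
    [0,0,4,0,0,0,0],
    [0,0,2,0,0,0,0],
    [0,0,1,0,0,0,0],
    [0,0,0,0,0,0,0]
  ]
}}

```text
time: 15.8
ee_pos: [0.5005, 0.2122, 0.1775]
eef_rot: [-2.971, -1.021, -0.001]
wrist_force: [0.2, 0.5, -1.5]
grip_width: 0.318
grasp_force: 14.9
```

Request:
{"fn": "send_rows", "kwargs": {
  "targets": [
    [0,0,0.5,0,0,0,0],
    [0,0,0.5,0,0,0,0],
    [0,0,0.5,0,0,0,0],
    [0,0,0,0,0,0,0],
    [0,0,0,0,0,0,0]
  ]
}}

```text
time: 16.42
ee_pos: [0.5008, 0.2126, 0.1772]
eef_rot: [-2.97, -1.021, -0.004]
wrist_force: [-1.6, 1.5, 6.5]
grip_width: 0.319
grasp_force: 15.0
```

Request:
{"fn": "send_rows", "kwargs": {
  "targets": [
    [0,0,-1,0,0,0,0.7],
    [0,0,0,0,0,0,0.7],
    [0,0,0,0,0,0,0.7],
    [0,0,0,0,0,0,0.7],
    [0,0,-15,0,0,0,0.7]
  ]
}}

```text
time: 17.05
ee_pos: [0.4998, 0.2119, 0.1906]
eef_rot: [2.971, 1.021, -0.005]
wrist_force: [-0.4, 0.5, -0.5]
grip_width: 0.697
grasp_force: 0.0
```

Request:
{"fn": "send_rows", "kwargs": {
  "targets": [
    [0,0,-50,0,0,0,0.7],
    [0,0,-58,0,0,0,0.7],
    [-26,43,0,0,0,0,0.36],
    [-26,43,0,0,0,0,0.36],
    [-26,43,0,0,0,0,0.36]
  ]
}}

```text
time: 17.68
ee_pos: [0.5181, 0.0611, 0.3012]
eef_rot: [2.97, 1.021, 0.003]
wrist_force: [-0.1, 0.4, -0.7]
grip_width: 0.398
grasp_force: 0.0
```

Request:
{"fn": "send_rows", "kwargs": {
  "targets": [
    [-26,44,0,0,0,0,0.36],
    [-26,44,0,0,0,0,0.36],
    [-26,44,0,0,0,0,0.36],
    [-26,44,0,0,0,0,0.36],
    [-26,44,0,0,0,0,0.36]
  ]
}}

```text
time: 18.3
ee_pos: [0.5508, -0.1927, 0.3011]
eef_rot: [2.97, 1.02, 0.002]
wrist_force: [0.7, -0.3, 0.7]
grip_width: 0.359
grasp_force: 0.0
```

Request:
{"fn": "send_rows", "kwargs": {
  "targets": [
    [-25,44,0,0,0,0,0.36],
    [0,0,40,0,0,0,0.36],
    [0,0,50,0,0,0,0.36],
    [0,0,30,0,0,0,0.36],
    [0,0,0,0,0,0,0.36]
  ]
}}

```text
time: 18.92
ee_pos: [0.5571, -0.2407, 0.1774]
eef_rot: [-2.968, -1.019, 0.006]
wrist_force: [-0.7, -0.3, 1.7]
grip_width: 0.359
grasp_force: 0.0
```

Run:
```python
from h import *
st(); W=snap("wrist","w7"); st(); to(.5595,-.2405,.108,-51.7); print(proj(W,(.5595,-.2405,.045)))
```

```text
t 18.93 p [ 0.5571 -0.2407  0.1774] yhead -52.1 zax [-0.005  0.002 -1.   ] w 0.359 F [-0.7 -0.3  1.7] g 0.0 j [-0.46  0.12  1.42  0.    1.61  0.45]
t 18.98 p [ 0.558 -0.241  0.18 ] yhead -52.1 zax [-0.001  0.    -1.   ] w 0.363 F [ 0.7 -0.1  1.2] g 0.0 j [-0.46  0.12  1.41 -0.    1.61  0.45]
shift tool [ 1.6  0.6 72. ] turn [-0.001  0.    -0.007]; after turn: shift [ 1.5  0.5 72. ]
[320.06568577 214.77191977]
```

View pics/w7.png

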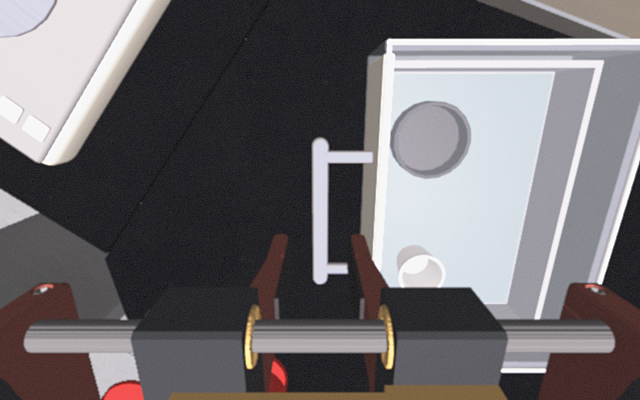

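Request:
{"fn": "send_rows", "kwargs": {
  "targets": [
    [1,0,30,0,0,0,0.36],
    [0,0,30,0,0,0,0.36],
    [0,0,12,0,0,0,0.36],
    [0,0,0,0,0,0,0],
    [0,0,0,0,0,0,0]
  ],
  "force": 20
}}

```text
time: 19.6
ee_pos: [0.5598, -0.2409, 0.11]
eef_rot: [2.969, 1.02, 0.004]
wrist_force: [-0.2, 1.2, 0.4]
grip_width: 0.171
grasp_force: 0.0
```

Request:
{"fn": "send_rows", "kwargs": {
  "targets": [
    [0,0,0,0,0,0,0],
    [0,0,0,0,0,0,0],
    [0,-8,0,0,0,0,0],
    [0,-12,0,0,0,0,0],
    [0,-12,0,0,0,0,0]
  ]
}}

```text
time: 20.23
ee_pos: [0.5397, -0.2152, 0.1098]
eef_rot: [2.968, 1.02, 0.005]
wrist_force: [1.0, -1.4, 6.0]
grip_width: 0.115
grasp_force: 20.0
```

Request:
{"fn": "send_rows", "kwargs": {
  "targets": [
    [0,-15,0,0,0,0,0],
    [0,-15,0,0,0,0,0],
    [0,-15,0,0,0,0,0],
    [0,-15,0,0,0,0,0],
    [0,-12,0,0,0,0,0]
  ]
}}

```text
time: 20.85
ee_pos: [0.4953, -0.1582, 0.1098]
eef_rot: [2.968, 1.02, 0.005]
wrist_force: [-0.2, -1.1, 7.0]
grip_width: 0.114
grasp_force: 20.0
```

Request:
{"fn": "send_rows", "kwargs": {
  "targets": [
    [0,-5,0,0,0,0,0],
    [0,-2,0,0,0,0,0],
    [0,0,0,0,0,0,0],
    [0,0,0,0,0,0,0],
    [0,0,0,0,0,0,0]
  ]
}}

```text
time: 21.48
ee_pos: [0.491, -0.1528, 0.1098]
eef_rot: [2.969, 1.02, 0.004]
wrist_force: [-1.0, 0.9, 8.0]
grip_width: 0.119
grasp_force: 20.0
```

Request:
{"fn": "send_rows", "kwargs": {
  "targets": [
    [0,0,0,0,0,0,0.36],
    [0,0,0,0,0,0,0.36],
    [0,0,-10,0,0,0,0.36],
    [0,0,-40,0,0,0,0.5],
    [0,0,-60,0,0,0,1]
  ]
}}

```text
time: 22.1
ee_pos: [0.4897, -0.1526, 0.2171]
eef_rot: [-2.968, -1.02, 0.006]
wrist_force: [1.4, -1.0, 0.4]
grip_width: 0.547
grasp_force: 0.0
```

Request:
{"fn": "send_rows", "kwargs": {
  "targets": [
    [0,0,-50,0,0,0,1],
    [0,30,0,0,0,0,1],
    [0,20,0,0,0,0,1],
    [0,0,0,0,0,0,1],
    [0,0,0,0,0,0,1]
  ]
}}

```text
time: 22.72
ee_pos: [0.5211, -0.1919, 0.2676]
eef_rot: [-2.971, -1.021, 0.001]
wrist_force: [-0.6, 1.1, 0.8]
grip_width: 1.001
grasp_force: 0.0
```

Run:
```python
from h import *
import pickle
st(); W=snap("wrist"); pickle.dump(W,open("w8.pkl","wb")); st(); to(.5635,.002,.24,-51.7)
```

```text
t 22.73 p [ 0.5211 -0.1919  0.2676] yhead -52.1 zax [-0.001  0.    -1.   ] w 1.001 F [-0.6  1.1  0.8] g 0.0 j [-0.41 -0.03  1.42  0.    1.76  0.49]
t 22.77 p [ 0.5211 -0.1918  0.2677] yhead -52.1 zax [-0.  0. -1.] w 0.998 F [ 0.2 -0.5 -0.4] g 0.0 j [-0.41 -0.03  1.42  0.    1.76  0.49]
shift tool [ 152.6 -126.8   27.8] turn [-0.    -0.    -0.006]; after turn: shift [ 153.4 -125.8   27.7]
```

Request:
{"fn": "send_rows", "kwargs": {
  "targets": [
    [38,-31,0,0,0,0,0.8],
    [38,-32,0,0,0,0,0.8],
    [38,-32,0,0,0,0,0.8],
    [38,-31,27,0,0,0,0.8],
    [0,0,0,0,0,0,0.8]
  ]
}}

```text
time: 23.4
ee_pos: [0.5629, 0.0039, 0.2382]
eef_rot: [-2.966, -1.028, 0.006]
wrist_force: [0.2, -0.3, -0.4]
grip_width: 0.801
grasp_force: 0.0
```

Run:
```python
from h import *
import pickle
st(); W=snap("wrist"); pickle.dump(W,open("w9.pkl","wb")); st(); V=pickle.load(open("w8.pkl","rb"))
a=V["img"][0:300,300:640]; b=W["img"][80:380,160:480]
im=np.hstack([cv2.resize(a,None,fx=1.2,fy=1.2),cv2.resize(b,None,fx=1.2,fy=1.2)]); print(im.shape); cv2.imwrite("pics/w9.png",im[:,:,::-1])
```

```text
t 23.40 p [0.5629 0.0039 0.2382] yhead -51.8 zax [-0.004  0.001 -1.   ] w 0.801 F [ 0.2 -0.3 -0.4] g 0.0 j [-0.05 -0.01  1.45  0.    1.71  0.85]
t 23.45 p [0.5631 0.0021 0.2396] yhead -51.9 zax [-0.002 -0.    -1.   ] w 0.801 F [-0.4 -1.   0.9] g 0.0 j [-0.06 -0.01  1.45 -0.    1.71  0.85]
(360, 792, 3)
```

View pics/w9.png

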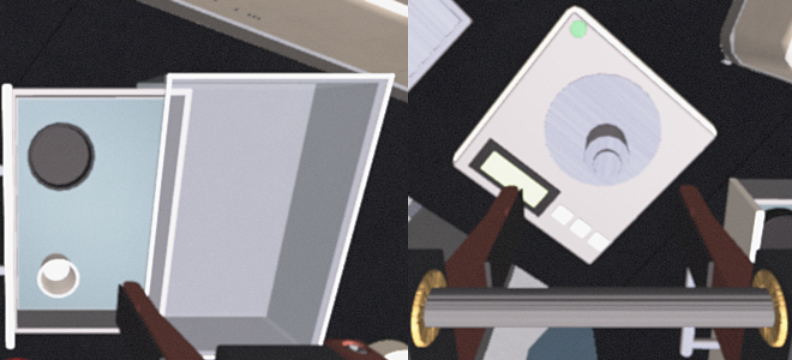

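Run:
```python
from h import *
import pickle; W=pickle.load(open("w9.pkl","rb"));V=pickle.load(open("w8.pkl","rb")); np.set_printoptions(precision=4,suppress=True)
print("knob",onz(W,(325.8,214.2),.098),"pan",onz(W,(322.5,187.5),.052))
print("case",onz(V,(350.8,129.2),.028),"cup",onz(V,(349.2,232.5),.039))
f=[onz(V,(300+x/1.2,y/1.2),.047) for x,y in[(10,90),(10,345)]]; print("front edge",f)
to(.5640,-.001,.152)
```

```text
knob [ 0.5659 -0.0009  0.098 ] pan [0.5705 0.0054 0.052 ]
case [ 0.5822 -0.1854  0.028 ] cup [ 0.4991 -0.2509  0.039 ]
front edge [array([ 0.5955, -0.1232,  0.047 ]), array([ 0.4239, -0.2545,  0.047 ])]
shift tool [-1.1  3.2 87.6]
```

Request:
{"fn": "send_rows", "kwargs": {
  "targets": [
    [0,3,28,0,0,0,0.8],
    [0,0,35,0,0,0,0.8],
    [0,0,20,0,0,0,0.8],
    [0,0,5,0,0,0,0.7],
    [0,0,0,0,0,0,0]
  ],
  "force": 20
}}

```text
time: 24.08
ee_pos: [0.566, -0.0023, 0.1536]
eef_rot: [2.971, 1.02, 0.002]
wrist_force: [0.4, -1.1, -0.5]
grip_width: 0.625
grasp_force: 0.0
```

Request:
{"fn": "send_rows", "kwargs": {
  "targets": [
    [0,0,0,0,0,0,0],
    [0,0,0,0,0,0,0],
    [0,0,0,0,0,0,0],
    [0,0,0,0,0,0,0],
    [0,0,0,0,0,0,0]
  ]
}}

```text
time: 24.7
ee_pos: [0.5658, -0.0015, 0.1537]
eef_rot: [-2.971, -1.021, -0.002]
wrist_force: [-2.1, 3.2, 6.3]
grip_width: 0.329
grasp_force: 20.0
```

Run:
```python
from h import *
st(); to(.5815,-.185,.2325,-51.7)
```

```text
t 24.70 p [ 0.5658 -0.0015  0.1537] yhead -52.1 zax [ 0.001  0.001 -1.   ] w 0.329 F [-2.1  3.2  6.3] g 20.0 j [-0.06  0.02  1.57  0.    1.55  0.85]
shift tool [-100.4  154.4  -79. ] turn [-0.    -0.001 -0.006]; after turn: shift [-101.5  153.8  -78.8]
```

Request:
{"fn": "send_rows", "kwargs": {
  "targets": [
    [0,0,-15,0,0,0,0],
    [0,0,-30,0,0,0,0],
    [0,0,-35,0,0,0,0],
    [-20,31,0,0,0,0,0],
    [-27,41,0,0,0,0,0]
  ]
}}

```text
time: 25.32
ee_pos: [0.5733, -0.0879, 0.2339]
eef_rot: [2.969, 1.023, 0.002]
wrist_force: [1.2, -1.3, -2.0]
grip_width: 0.333
grasp_force: 20.0
```

Request:
{"fn": "send_rows", "kwargs": {
  "targets": [
    [-27,41,0,0,0,0,0],
    [-27,41,0,0,0,0,0],
    [0,0,30,0,0,0,0],
    [0,0,35,0,0,0,0],
    [0,0,0,0,0,0,0]
  ]
}}

```text
time: 25.95
ee_pos: [0.5791, -0.1854, 0.164]
eef_rot: [-2.967, -1.018, 0.009]
wrist_force: [-0.3, 0.3, -1.8]
grip_width: 0.332
grasp_force: 20.0
```

Run:
```python
from h import *
import pickle
W=snap("wrist"); st(); to(.5815,-.185,.1147,-51.7); pickle.dump(W,open("w10.pkl","wb"))
# dark case outline vs predicted
print(proj(W,(.5815,-.185,.028)))
g=cv2.cvtColor(W["img"],cv2.COLOR_RGB2GRAY); p=proj(W,(.5815,-.185,.028)).astype(int)
cv2.imwrite("pics/w10.png",cv2.resize(W["img"][60:360,180:480],None,fx=1.8,fy=1.8)[:,:,::-1])
```

```text
t 26.00 p [ 0.58   -0.1855  0.1666] yhead -52.1 zax [-0.003  0.001 -1.   ] w 0.331 F [ 0.3 -0.8 -0.4] g 20.0 j [-0.37  0.13  1.43 -0.    1.59  0.54]
shift tool [ 1.5  0.6 51.9] turn [-0.003  0.002 -0.007]; after turn: shift [ 1.4  0.5 51.9]
[320.12755321 212.55150733]
```

View pics/w10.png

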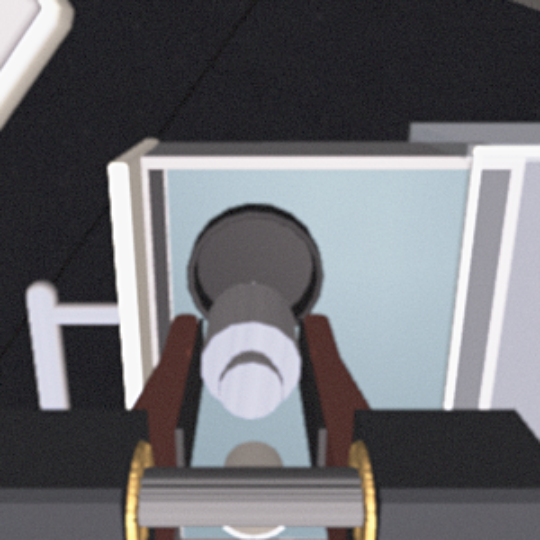

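Request:
{"fn": "send_rows", "kwargs": {
  "targets": [
    [3,1,20,0,0,0,0],
    [0,0,20,0,0,0,0],
    [0,0,7,0,0,0,0],
    [0,0,2,0,0,0,0],
    [0,0,0,0,0,0,0]
  ]
}}

```text
time: 26.62
ee_pos: [0.5838, -0.1845, 0.119]
eef_rot: [2.971, 1.021, 0.001]
wrist_force: [-0.6, 0.3, -2.3]
grip_width: 0.334
grasp_force: 20.0
```

Request:
{"fn": "send_rows", "kwargs": {
  "targets": [
    [0,0,0.5,0,0,0,0],
    [0,0,0.5,0,0,0,0],
    [0,0,0.5,0,0,0,0],
    [0,0,0,0,0,0,0],
    [0,0,0,0,0,0,0]
  ]
}}

```text
time: 27.25
ee_pos: [0.5837, -0.1844, 0.1171]
eef_rot: [-2.971, -1.021, -0.0]
wrist_force: [0.7, -0.4, -2.7]
grip_width: 0.333
grasp_force: 20.0
```

Not down yet; 1–2 mm more.

Request:
{"fn": "send_rows", "kwargs": {
  "targets": [
    [0,0,1,0,0,0,0],
    [0,0,0.5,0,0,0,0],
    [0,0,0.5,0,0,0,0],
    [0,0,0,0,0,0,0],
    [0,0,0,0,0,0,0]
  ]
}}

```text
time: 27.88
ee_pos: [0.5836, -0.1844, 0.1152]
eef_rot: [-2.971, -1.021, -0.0]
wrist_force: [-1.0, 0.3, -1.3]
grip_width: 0.336
grasp_force: 20.0
```

Request:
{"fn": "send_rows", "kwargs": {
  "targets": [
    [0,0,0.5,0,0,0,0],
    [0,0,0.5,0,0,0,0],
    [0,0,0,0,0,0,0],
    [0,0,0,0,0,0,0],
    [0,0,0,0,0,0,0]
  ]
}}

```text
time: 28.5
ee_pos: [0.5839, -0.1847, 0.1151]
eef_rot: [2.97, 1.02, 0.001]
wrist_force: [-2.6, -0.3, 5.3]
grip_width: 0.33
grasp_force: 20.0
```

Request:
{"fn": "send_rows", "kwargs": {
  "targets": [
    [0,0,-0.5,0,0,0,0.42],
    [0,0,0,0,0,0,0.42],
    [0,0,0,0,0,0,0.42],
    [0,0,-20,0,0,0,0.42],
    [0,0,-30,0,0,0,0.42]
  ]
}}

```text
time: 29.12
ee_pos: [0.5833, -0.1842, 0.1652]
eef_rot: [-2.97, -1.02, 0.002]
wrist_force: [1.0, 0.2, 1.2]
grip_width: 0.417
grasp_force: 0.0
```

Request:
{"fn": "send_rows", "kwargs": {
  "targets": [
    [0,0,-20,0,0,0,0.42],
    [-35,0,0,0,0,0,0.55],
    [-36,0,0,0,0,0,0.55],
    [-35,0,0,0,0,0,0.55],
    [0,0,0,0,0,0,0.55]
  ]
}}

```text
time: 29.75
ee_pos: [0.4989, -0.2508, 0.1858]
eef_rot: [2.971, 1.016, 0.001]
wrist_force: [0.8, 0.9, 0.7]
grip_width: 0.549
grasp_force: 0.0
```

Run:
```python
from h import *
import pickle
W=snap("wrist"); st(); np.set_printoptions(precision=4,suppress=True); pickle.dump(W,open("w11.pkl","wb"))
print(proj(W,(.499,-.2495,.039)))
hsv=cv2.cvtColor(W["img"],cv2.COLOR_RGB2HSV); m=((hsv[...,1]<22)&(hsv[...,2]>190)).astype(np.uint8)
n,l,s,c=cv2.connectedComponentsWithStats(m)
for i in range(1,n):
    if s[i,4]>150: print(s[i],c[i])
cv2.imwrite("pics/w11.png",W["img"][:,:,::-1])
```

```text
t 29.80 p [ 0.4998 -0.2501  0.1857] yhead -52.2 zax [ 0.001 -0.    -1.   ] w 0.551 F [0.3 0.1 0.8] g 0.0 j [-0.52 -0.01  1.54  0.    1.61  0.39]
[315.8382 209.8699]
[   0    0  137   91 7733] [62.9875 33.2961]
[ 184    0   76  250 5566] [224.6249 124.6786]
[251   0  17 234 872] [259.242 112.828]
[264   0  13 237 453] [269.9294 113.7837]
[  385     0   226   288 35984] [509.2508 123.9914]
[ 298   36   43   47 1363] [319.2304  58.719 ]
[   0  114   90   89 4022] [ 29.8252 162.6837]
[ 293  187   49   46 1176] [316.7959 206.017 ]
[612 200  28  93 492] [626.5996 248.7642]
[618 229  22  69 367] [629.7166 265.733 ]
[277 268  85   5 357] [320.479 270.381]
[509 294  56  10 496] [537.5625 298.1895]
[ 90 353  12  30 172] [ 95.6337 366.0872]
```

Request:
{"fn": "send_rows", "kwargs": {
  "targets": [
    [0,3,30,0,0,0,0.53],
    [0,0,30,0,0,0,0.53],
    [0,0,20,0,0,0,0.53],
    [0,0,5,0,0,0,0.53],
    [0,0,0,0,0,0,0.53]
  ],
  "force": 6
}}

```text
time: 30.42
ee_pos: [0.5023, -0.2518, 0.1001]
eef_rot: [2.971, 1.021, 0.001]
wrist_force: [0.2, -0.5, 0.5]
grip_width: 0.528
grasp_force: 0.0
```

Request:
{"fn": "send_rows", "kwargs": {
  "targets": [
    [0,0,0,0,0,0,0],
    [0,0,0,0,0,0,0],
    [0,0,0,0,0,0,0],
    [0,0,0,0,0,0,0],
    [0,0,0,0,0,0,0]
  ]
}}

```text
time: 31.05
ee_pos: [0.5024, -0.2522, 0.1009]
eef_rot: [2.97, 1.02, 0.002]
wrist_force: [-0.3, 1.1, 6.3]
grip_width: 0.396
grasp_force: 6.0
```

Run:
```python
from h import *
st(); to(.568,.004,.2,-51.7)
```

```text
t 31.05 p [ 0.5024 -0.2522  0.1009] yhead -52.1 zax [ 0.002 -0.001 -1.   ] w 0.396 F [-0.3  1.1  6.3] g 6.0 j [-0.53  0.04  1.64  0.    1.46  0.38]
shift tool [ 209.3 -161.6  -99.2] turn [ 0.002 -0.001 -0.007]; after turn: shift [ 210.2 -160.4  -99.1]
```

Request:
{"fn": "send_rows", "kwargs": {
  "targets": [
    [0,0,-10,0,0,0,0],
    [0,0,-20,0,0,0,0],
    [0,0,-25,0,0,0,0],
    [0,0,-25,0,0,0,0],
    [0,0,-20,0,0,0,0]
  ]
}}

```text
time: 31.68
ee_pos: [0.502, -0.2521, 0.202]
eef_rot: [2.97, 1.02, 0.002]
wrist_force: [0.7, 0.4, -0.4]
grip_width: 0.397
grasp_force: 6.0
```

Request:
{"fn": "send_rows", "kwargs": {
  "targets": [
    [20,-16,0,0,0,0,0],
    [35,-27,0,0,0,0,0],
    [35,-27,0,0,0,0,0],
    [35,-27,0,0,0,0,0],
    [35,-27,0,0,0,0,0]
  ]
}}

```text
time: 32.3
ee_pos: [0.5521, -0.0544, 0.2004]
eef_rot: [2.971, 1.02, 0.001]
wrist_force: [0.1, -0.0, -0.1]
grip_width: 0.394
grasp_force: 6.0
```

Request:
{"fn": "send_rows", "kwargs": {
  "targets": [
    [30,-22,0,0,0,0,0],
    [20,-15,0,0,0,0,0],
    [0,0,15,0,0,0,0],
    [0,0,15,0,0,0,0],
    [0,0,0,0,0,0,0]
  ]
}}

```text
time: 32.92
ee_pos: [0.5674, 0.0032, 0.1671]
eef_rot: [-2.971, -1.018, 0.007]
wrist_force: [-0.9, -0.4, -0.4]
grip_width: 0.399
grasp_force: 6.0
```

Run:
```python
from h import *
W=snap("wrist"); st(); to(.568,.004,.142,-51.7); print(proj(W,(.568,.004,.052)))
cv2.imwrite("pics/w12.png",cv2.resize(W["img"],(800,500))[:,:,::-1])
import pickle; pickle.dump(W,open("w12.pkl","wb"))
hsv=cv2.cvtColor(W["img"],cv2.COLOR_RGB2HSV); print(W["img"][100:230:10,320].tolist())
```

```text
t 32.98 p [0.5679 0.0032 0.1683] yhead -52.2 zax [-0.003 -0.    -1.   ] w 0.398 F [ 0.6 -0.4  0.1] g 6.0 j [-0.05  0.02  1.54 -0.    1.58  0.86]
shift tool [ 0.7 -0.5 26.3] turn [-0.002  0.002 -0.008]; after turn: shift [ 0.6 -0.6 26.3]
[317.29019527 225.26534023]
[[23, 22, 27], [80, 76, 72], [248, 248, 247], [223, 217, 220], [224, 217, 221], [220, 215, 216], [215, 205, 210], [185, 187, 207], [186, 184, 205], [184, 183, 206], [184, 184, 204], [184, 185, 206], [190, 191, 212]]
```

View pics/w12.png

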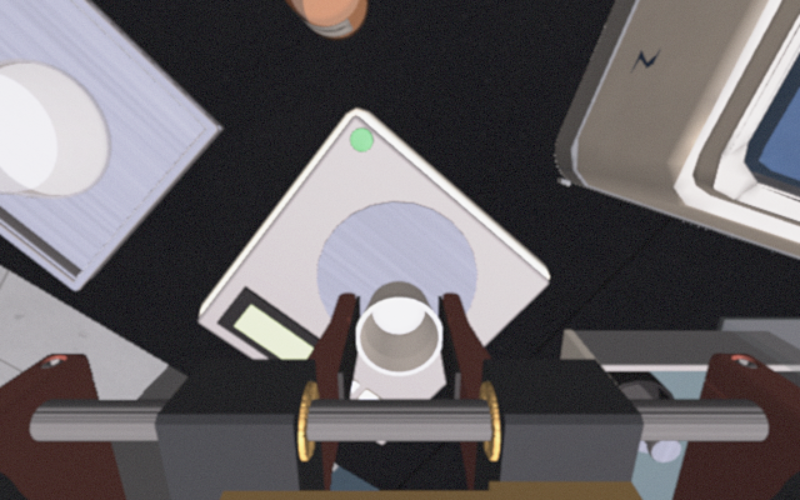

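Run:
```python
from h import *
import pickle; W=pickle.load(open("w12.pkl","rb")); np.set_printoptions(precision=4,suppress=True)
X=np.array([.788,.616,0])
t=onz(W,(317.6,160.8),.052); print("top->c",t-.043*X); l,r=onz(W,(253.6,217),.052),onz(W,(381.6,219),.052); print((l+r)/2,np.linalg.norm(l-r))
W=pickle.load(open("w9.pkl","rb")); f=lambda x,y:((x-408)/1.2+160,y/1.2+80)
t=onz(W,f(603,72),.052);b=onz(W,f(603,186),.052);l,r=onz(W,f(544,128),.052),onz(W,f(662,130),.052);print((t+b)/2,np.linalg.norm(t-b),(l+r)/2,np.linalg.norm(l-r))
```

```text
top->c [0.5684 0.0038 0.052 ]
[0.5722 0.007  0.052 ] 0.08414617411765941
[0.569  0.0042 0.052 ] 0.08594156979948238 [0.5705 0.0054 0.052 ] 0.08549129189166363
```

Request:
{"fn": "send_rows", "kwargs": {
  "targets": [
    [1,0,13,0,0,0,0],
    [0,0,8,0,0,0,0],
    [0,0,3,0,0,0,0],
    [0,0,1,0,0,0,0],
    [0,0,0,0,0,0,0]
  ]
}}

```text
time: 33.6
ee_pos: [0.5695, 0.0048, 0.1449]
eef_rot: [2.971, 1.021, 0.001]
wrist_force: [0.4, 0.9, -0.1]
grip_width: 0.391
grasp_force: 6.0
```

Request:
{"fn": "send_rows", "kwargs": {
  "targets": [
    [0,0,0.5,0,0,0,0],
    [0,0,0.5,0,0,0,0],
    [0,0,0,0,0,0,0],
    [0,0,0,0,0,0,0],
    [0,0,0,0,0,0,0]
  ]
}}

```text
time: 34.22
ee_pos: [0.5694, 0.0047, 0.1437]
eef_rot: [2.971, 1.021, 0.0]
wrist_force: [0.4, -0.1, -0.2]
grip_width: 0.395
grasp_force: 6.0
```

Request:
{"fn": "send_rows", "kwargs": {
  "targets": [
    [0,0,0.5,0,0,0,0],
    [0,0,0.5,0,0,0,0],
    [0,0,0,0,0,0,0],
    [0,0,0,0,0,0,0],
    [0,0,0,0,0,0,0]
  ]
}}

```text
time: 34.85
ee_pos: [0.5694, 0.0048, 0.1426]
eef_rot: [-2.971, -1.021, 0.0]
wrist_force: [-0.4, 0.3, -0.3]
grip_width: 0.395
grasp_force: 6.0
```

Request:
{"fn": "send_rows", "kwargs": {
  "targets": [
    [0,0,0.5,0,0,0,0],
    [0,0,0.5,0,0,0,0],
    [0,0,0,0,0,0,0],
    [0,0,0,0,0,0,0],
    [0,0,0,0,0,0,0]
  ]
}}

```text
time: 35.48
ee_pos: [0.5695, 0.0049, 0.1424]
eef_rot: [2.971, 1.021, 0.001]
wrist_force: [-2.2, 1.2, 5.7]
grip_width: 0.396
grasp_force: 6.0
```

Request:
{"fn": "send_rows", "kwargs": {
  "targets": [
    [0,0,-0.5,0,0,0,0.55],
    [0,0,0,0,0,0,0.6],
    [0,0,0,0,0,0,0.6],
    [0,0,-20,0,0,0,0.6],
    [0,0,-40,0,0,0,0.6]
  ]
}}

```text
time: 36.1
ee_pos: [0.5687, 0.0048, 0.2019]
eef_rot: [-2.97, -1.02, 0.005]
wrist_force: [-0.4, -0.6, 0.2]
grip_width: 0.603
grasp_force: 0.0
```

Request:
{"fn": "send_rows", "kwargs": {
  "targets": [
    [0,0,-20,0,0,0,0.36],
    [-40,19,0,0,0,0,0.36],
    [-40,19,0,0,0,0,0.36],
    [-40,19,0,0,0,0,0.36],
    [-39,19,0,0,0,0,0.36]
  ]
}}

```text
time: 36.72
ee_pos: [0.49, -0.1541, 0.2228]
eef_rot: [2.97, 1.021, 0.001]
wrist_force: [0.6, 0.5, 0.5]
grip_width: 0.359
grasp_force: 0.0
```

Request:
{"fn": "send_rows", "kwargs": {
  "targets": [
    [0,0,35,0,0,0,0.36],
    [0,0,0,0,0,0,0.36],
    [0,0,0,0,0,0,0.36],
    [0,0,0,0,0,0,0.36],
    [0,0,0,0,0,0,0.36]
  ]
}}

```text
time: 37.35
ee_pos: [0.4912, -0.1527, 0.1882]
eef_rot: [2.97, 1.021, 0.002]
wrist_force: [0.6, 0.2, -0.0]
grip_width: 0.362
grasp_force: 0.0
```

Run:
```python
from h import *
W=snap("wrist"); st(); to(.491,-.1528,.1098,-52.1); p=proj(W,(.491,-.1528,.045)); print(p)
import pickle; pickle.dump(W,open("w13.pkl","wb"))
g=W["img"].sum(2)/3
for r in (int(p[1])-60,int(p[1])-45,int(p[1])-30):
    x=np.where(g[r,270:370]>130)[0]+270; print(r,x.min() if len(x) else None,x.tolist()[:40])
```

```text
t 37.40 p [ 0.4911 -0.1527  0.1879] yhead -52.0 zax [ 0.001 -0.    -1.   ] w 0.365 F [0.4 0.7 0.4] g 0.0 j [-0.37 -0.13  1.66  0.    1.62  0.54]
shift tool [-0.2 -0.  78.1] turn [ 0.001 -0.001  0.001]; after turn: shift [-0.1  0.1 78.1]
[317.21504838 212.98126869]
152 312 [312, 313, 314, 315, 316, 317, 318, 319, 320, 321, 322, 323, 324, 325, 326, 327, 328, 329, 330, 331, 332, 333, 334, 335, 336, 337, 338, 339, 340, 341, 342, 343, 344, 345, 346, 347, 348, 349, 350, 351]
167 313 [313, 314, 315, 316, 317, 318, 319, 320, 321, 322, 323, 324, 325, 326, 327, 364, 365, 367]
182 313 [313, 314, 315, 316, 317, 318, 319, 320, 321, 322, 323, 324, 325, 326, 327, 363, 364, 365, 367]
```

Request:
{"fn": "send_rows", "kwargs": {
  "targets": [
    [0,0,35,0,0,0,0.36],
    [0,0,33,0,0,0,0.36],
    [0,0,10,0,0,0,0.36],
    [0,0,0,0,0,0,0.36],
    [0,0,0,0,0,0,0]
  ],
  "force": 20
}}

```text
time: 38.02
ee_pos: [0.4914, -0.1532, 0.1109]
eef_rot: [2.97, 1.02, 0.003]
wrist_force: [0.2, -0.7, 0.3]
grip_width: 0.283
grasp_force: 0.0
```

Request:
{"fn": "send_rows", "kwargs": {
  "targets": [
    [0,0,0,0,0,0,0],
    [0,0,0,0,0,0,0],
    [0,5,0,0,0,0,0],
    [0,8,0,0,0,0,0],
    [0,12,0,0,0,0,0]
  ]
}}

```text
time: 38.65
ee_pos: [0.5067, -0.173, 0.1104]
eef_rot: [2.97, 1.021, 0.002]
wrist_force: [-1.1, 0.9, 5.5]
grip_width: 0.12
grasp_force: 20.0
```

Request:
{"fn": "send_rows", "kwargs": {
  "targets": [
    [0,14,0,0,0,0,0],
    [0,14,0,0,0,0,0],
    [0,14,0,0,0,0,0],
    [0,14,0,0,0,0,0],
    [0,12,0,0,0,0,0]
  ]
}}

```text
time: 39.28
ee_pos: [0.5488, -0.227, 0.1104]
eef_rot: [2.97, 1.02, 0.003]
wrist_force: [0.1, 1.2, 6.0]
grip_width: 0.118
grasp_force: 20.0
```

Request:
{"fn": "send_rows", "kwargs": {
  "targets": [
    [0,8,0,0,0,0,0],
    [0,5,0,0,0,0,0],
    [0,3,0,0,0,0,0],
    [0,2,0,0,0,0,0],
    [0,1,0,0,0,0,0]
  ]
}}

```text
time: 39.9
ee_pos: [0.5589, -0.2398, 0.1103]
eef_rot: [-2.966, -1.02, 0.002]
wrist_force: [-9.6, 10.2, 12.9]
grip_width: 0.115
grasp_force: 20.0
```

Request:
{"fn": "send_rows", "kwargs": {
  "targets": [
    [0,1,0,0,0,0,0],
    [0,1,0,0,0,0,0],
    [0,0,0,0,0,0,0],
    [0,0,0,0,0,0,0],
    [0,0,0,0,0,0,0]
  ]
}}

```text
time: 40.52
ee_pos: [0.5592, -0.24, 0.1103]
eef_rot: [-2.963, -1.02, 0.005]
wrist_force: [-13.3, 13.5, 15.5]
grip_width: 0.121
grasp_force: 20.0
```

Request:
{"fn": "send_rows", "kwargs": {
  "targets": [
    [0,0,0,0,0,0,0.36],
    [0,-2,0,0,0,0,0.36],
    [0,-1,0,0,0,0,0.36],
    [0,0,-20,0,0,0,0.36],
    [0,0,-50,0,0,0,0.36]
  ]
}}

```text
time: 41.15
ee_pos: [0.5578, -0.2401, 0.1778]
eef_rot: [-2.968, -1.019, 0.006]
wrist_force: [0.3, -1.3, 1.0]
grip_width: 0.357
grasp_force: 0.0
```

Request:
{"fn": "send_rows", "kwargs": {
  "targets": [
    [0,0,-60,0,0,0,0.6],
    [0,0,-60,0,0,0,0.7],
    [26,-43,0,0,0,0,0.7],
    [26,-43,0,0,0,0,0.7],
    [26,-43,0,0,0,0,0.7]
  ]
}}

```text
time: 41.78
ee_pos: [0.5408, -0.0896, 0.301]
eef_rot: [2.97, 1.019, 0.003]
wrist_force: [0.9, 1.3, 0.1]
grip_width: 0.7
grasp_force: 0.0
```

Run:
```python
from h import *
st(); to(.5008,.2126,.30,-52.1)
```

```text
t 41.77 p [ 0.5408 -0.0896  0.301 ] yhead -52.1 zax [ 0.002 -0.    -1.   ] w 0.7 F [0.9 1.3 0.1] g 0.0 j [-0.23 -0.05  1.38  0.    1.81  0.68]
shift tool [ 154.  -263.1    0.8] turn [ 0.002 -0.002 -0.   ]; after turn: shift [ 154.1 -263.1    1. ]
```

Request:
{"fn": "send_rows", "kwargs": {
  "targets": [
    [25,-43,0,0,0,0,0.7],
    [25,-43,0,0,0,0,0.7],
    [25,-43,0,0,0,0,0.7],
    [25,-43,0,0,0,0,0.7],
    [25,-43,0,0,0,0,0.7]
  ]
}}

```text
time: 42.4
ee_pos: [0.5072, 0.1571, 0.301]
eef_rot: [2.971, 1.02, 0.004]
wrist_force: [-0.2, 0.7, -0.5]
grip_width: 0.702
grasp_force: 0.0
```

Request:
{"fn": "send_rows", "kwargs": {
  "targets": [
    [24,-41,0,0,0,0,0.7],
    [0,0,0,0,0,0,0.7],
    [0,0,40,0,0,0,0.7],
    [0,0,0,0,0,0,0.7],
    [0,0,0,0,0,0,0.7]
  ]
}}

```text
time: 43.02
ee_pos: [0.5018, 0.202, 0.2608]
eef_rot: [2.972, 1.019, 0.002]
wrist_force: [0.1, -0.4, 0.6]
grip_width: 0.701
grasp_force: 0.0
```

Run:
```python
from h import *
st(); to(.5008,.2126,.1765,-52.1)
```

```text
t 43.02 p [0.5018 0.202  0.2608] yhead -52.1 zax [ 0.001  0.    -1.   ] w 0.701 F [ 0.1 -0.4  0.6] g 0.0 j [ 0.32 -0.07  1.47 -0.    1.74  1.23]
shift tool [ 5.6 -9.  84.3] turn [ 0.001 -0.001 -0.001]; after turn: shift [ 5.7 -8.9 84.3]
```

Request:
{"fn": "send_rows", "kwargs": {
  "targets": [
    [6,-9,0,0,0,0,0.7],
    [0,0,35,0,0,0,0.7],
    [0,0,35,0,0,0,0.7],
    [0,0,14,0,0,0,0.7],
    [0,0,0,0,0,0,0]
  ],
  "force": 15
}}

```text
time: 43.65
ee_pos: [0.5005, 0.2137, 0.1752]
eef_rot: [-2.971, -1.021, 0.001]
wrist_force: [-0.4, 0.5, 0.6]
grip_width: 0.627
grasp_force: 0.0
```

Request:
{"fn": "send_rows", "kwargs": {
  "targets": [
    [0,0,0,0,0,0,0],
    [0,0,0,0,0,0,0],
    [0,0,0,0,0,0,0],
    [0,0,0,0,0,0,0],
    [0,0,-20,0,0,0,0]
  ]
}}

```text
time: 44.28
ee_pos: [0.4997, 0.2131, 0.1937]
eef_rot: [2.971, 1.02, -0.007]
wrist_force: [-0.5, 0.5, -1.1]
grip_width: 0.322
grasp_force: 14.9
```

Request:
{"fn": "send_rows", "kwargs": {
  "targets": [
    [0,0,-30,0,0,0,0],
    [0,0,-35,0,0,0,0],
    [0,0,-35,0,0,0,0],
    [0,0,-20,0,0,0,0],
    [0,0,0,0,0,0,0]
  ]
}}

```text
time: 44.9
ee_pos: [0.5009, 0.2136, 0.3179]
eef_rot: [2.971, 1.02, 0.006]
wrist_force: [-0.0, -0.6, -1.4]
grip_width: 0.315
grasp_force: 14.9
```

Run:
```python
from h import *
st(); to(.474,-.218,.3,-52.1)
```

```text
t 44.90 p [0.5009 0.2136 0.3179] yhead -52.1 zax [ 0.004  0.001 -1.   ] w 0.315 F [-0.  -0.6 -1.4] g 14.9 j [ 0.34 -0.06  1.35 -0.    1.84  1.25]
shift tool [-286.5  323.9   17.2] turn [ 0.001 -0.004  0.   ]; after turn: shift [-286.3  324.    17.9]
```

Request:
{"fn": "send_rows", "kwargs": {
  "targets": [
    [-16,18,0,0,0,0,0],
    [-30,34,0,0,0,0,0],
    [-30,34,0,0,0,0,0],
    [-30,34,0,0,0,0,0],
    [-30,34,0,0,0,0,0]
  ]
}}

```text
time: 45.52
ee_pos: [0.4873, 0.007, 0.3137]
eef_rot: [-2.971, -1.021, 0.003]
wrist_force: [1.3, -0.5, -2.3]
grip_width: 0.315
grasp_force: 14.9
```

Request:
{"fn": "send_rows", "kwargs": {
  "targets": [
    [-30,34,0,0,0,0,0],
    [-30,34,0,0,0,0,0],
    [-30,34,0,0,0,0,0],
    [-30,34,0,0,0,0,0],
    [-30,34,0,0,0,0,0]
  ]
}}

```text
time: 46.15
ee_pos: [0.4734, -0.2192, 0.3137]
eef_rot: [-2.97, -1.02, 0.002]
wrist_force: [-0.2, 0.2, -2.0]
grip_width: 0.321
grasp_force: 14.9
```

Request:
{"fn": "send_rows", "kwargs": {
  "targets": [
    [0,0,30,0,0,0,0],
    [0,0,40,0,0,0,0],
    [0,0,40,0,0,0,0],
    [0,0,10,0,0,0,0],
    [0,0,0,0,0,0,0]
  ]
}}

```text
time: 46.78
ee_pos: [0.4738, -0.2177, 0.1947]
eef_rot: [-2.97, -1.02, 0.002]
wrist_force: [0.4, -0.6, -1.5]
grip_width: 0.322
grasp_force: 15.0
```

Run:
```python
from h import *
snap("side");st(); to(.474,-.218,.1733,-52.1)
```

```text
t 46.83 p [ 0.4743 -0.2179  0.1962] yhead -52.1 zax [ 0.001 -0.    -1.   ] w 0.318 F [ 0.8  0.2 -2. ] g 15.0 j [-0.5  -0.12  1.62 -0.    1.63  0.41]
shift tool [-0.3 -0.2 22.9] turn [ 0.001 -0.     0.   ]; after turn: shift [-0.3 -0.1 22.9]
```

Request:
{"fn": "send_rows", "kwargs": {
  "targets": [
    [0,0,12,0,0,0,0],
    [0,0,7,0,0,0,0],
    [0,0,2,0,0,0,0],
    [0,0,1,0,0,0,0],
    [0,0,0,0,0,0,0]
  ]
}}

```text
time: 47.45
ee_pos: [0.4741, -0.2179, 0.1733]
eef_rot: [2.971, 1.021, 0.0]
wrist_force: [-0.6, -0.5, -1.7]
grip_width: 0.318
grasp_force: 15.0
```

Request:
{"fn": "send_rows", "kwargs": {
  "targets": [
    [0,0,0.5,0,0,0,0],
    [0,0,0.5,0,0,0,0],
    [0,0,0.5,0,0,0,0],
    [0,0,0,0,0,0,0],
    [0,0,0,0,0,0,0]
  ]
}}

```text
time: 48.08
ee_pos: [0.4742, -0.2181, 0.1727]
eef_rot: [2.97, 1.02, 0.001]
wrist_force: [-1.3, -0.1, 5.5]
grip_width: 0.321
grasp_force: 15.1
```

Request:
{"fn": "send_rows", "kwargs": {
  "targets": [
    [0,0,-1,0,0,0,0.7],
    [0,0,0,0,0,0,0.7],
    [0,0,0,0,0,0,0.7],
    [0,0,0,0,0,0,0.7],
    [0,0,-15,0,0,0,0.7]
  ]
}}

```text
time: 48.7
ee_pos: [0.4735, -0.2175, 0.1867]
eef_rot: [-2.969, -1.02, 0.003]
wrist_force: [0.1, 0.2, 0.5]
grip_width: 0.7
grasp_force: 0.0
```

Request:
{"fn": "send_rows", "kwargs": {
  "targets": [
    [0,0,-55,0,0,0,0.7],
    [0,0,-58,0,0,0,0.8],
    [36,-39,0,0,0,0,0.8],
    [36,-39,0,0,0,0,0.8],
    [36,-39,0,0,0,0,0.8]
  ]
}}

```text
time: 49.32
ee_pos: [0.4873, -0.0578, 0.3022]
eef_rot: [2.971, 1.019, 0.003]
wrist_force: [1.3, 0.7, -0.3]
grip_width: 0.799
grasp_force: 0.0
```

Request:
{"fn": "send_rows", "kwargs": {
  "targets": [
    [36,-39,0,0,0,0,0.8],
    [36,-39,0,0,0,0,0.8],
    [36,-39,0,0,0,0,0.8],
    [36,-39,0,0,0,0,0.8],
    [36,-39,0,0,0,0,0.8]
  ]
}}

```text
time: 49.95
ee_pos: [0.5094, 0.2071, 0.3021]
eef_rot: [2.971, 1.021, 0.003]
wrist_force: [0.2, -0.4, 0.0]
grip_width: 0.798
grasp_force: 0.0
```

Request:
{"fn": "send_rows", "kwargs": {
  "targets": [
    [36,-40,0,0,0,0,0.8],
    [35,-40,0,0,0,0,0.8],
    [0,0,20,0,0,0,0.8],
    [0,0,0,0,0,0,0.8],
    [0,0,0,0,0,0,0.8]
  ]
}}

```text
time: 50.58
ee_pos: [0.5165, 0.3116, 0.2819]
eef_rot: [-2.971, -1.02, -0.002]
wrist_force: [-0.3, 0.2, 0.2]
grip_width: 0.799
grasp_force: 0.0
```

Run:
```python
from h import *
st(); to(.5147,.313,.200,-52.1)
```

```text
t 50.58 p [0.5165 0.3116 0.2819] yhead -52.1 zax [ 0.001  0.    -1.   ] w 0.799 F [-0.3  0.2  0.2] g 0.0 j [ 0.49  0.1   1.26 -0.    1.78  1.4 ]
shift tool [-0.7 -2.3 81.9] turn [ 0.    -0.001 -0.   ]; after turn: shift [-0.6 -2.2 81.9]
```

Request:
{"fn": "send_rows", "kwargs": {
  "targets": [
    [-1,-2,30,0,0,0,0.8],
    [0,0,32,0,0,0,0.8],
    [0,0,20,0,0,0,0.8],
    [0,0,0,0,0,0,0.8],
    [0,0,0,0,0,0,0]
  ],
  "force": 30
}}

```text
time: 51.2
ee_pos: [0.5149, 0.313, 0.2005]
eef_rot: [-2.971, -1.02, -0.004]
wrist_force: [0.2, 0.4, 0.5]
grip_width: 0.725
grasp_force: 0.0
```

Request:
{"fn": "send_rows", "kwargs": {
  "targets": [
    [0,0,0,0,0,0,0],
    [0,0,0,0,0,0,0],
    [0,0,0,0,0,0,0],
    [0,0,0,0,0,0,0],
    [0,0,-20,0,0,0,0]
  ]
}}

```text
time: 51.82
ee_pos: [0.5134, 0.3126, 0.2164]
eef_rot: [2.971, 1.021, -0.009]
wrist_force: [-0.2, -1.0, -3.5]
grip_width: 0.389
grasp_force: 29.9
```

Request:
{"fn": "send_rows", "kwargs": {
  "targets": [
    [0,0,-30,0,0,0,0],
    [0,0,-35,0,0,0,0],
    [0,0,-35,0,0,0,0],
    [0,0,-20,0,0,0,0],
    [0,0,0,0,0,0,0]
  ]
}}

```text
time: 52.45
ee_pos: [0.5145, 0.3132, 0.3414]
eef_rot: [-2.97, -1.021, -0.006]
wrist_force: [-0.0, -0.2, -3.1]
grip_width: 0.391
grasp_force: 29.9
```

Run:
```python
from h import *
st(); to(.5535,-.1492,.34,-52.1)
```

```text
t 52.45 p [0.5145 0.3132 0.3414] yhead -52.1 zax [ 0.003  0.002 -1.   ] w 0.391 F [-0.  -0.2 -3.1] g 29.9 j [0.49 0.11 1.15 0.   1.89 1.4 ]
shift tool [-253.5  388.7    0.6] turn [ 0.    -0.004  0.001]; after turn: shift [-253.3  388.9    1.4]
```

Request:
{"fn": "send_rows", "kwargs": {
  "targets": [
    [-13,20,0,0,0,0,0],
    [-25,38,0,0,0,0,0],
    [-25,38,0,0,0,0,0],
    [-25,38,0,0,0,0,0],
    [-25,38,0,0,0,0,0]
  ]
}}

```text
time: 53.08
ee_pos: [0.5303, 0.1053, 0.337]
eef_rot: [-2.971, -1.02, 0.004]
wrist_force: [1.3, -0.2, -4.2]
grip_width: 0.393
grasp_force: 29.9
```

Request:
{"fn": "send_rows", "kwargs": {
  "targets": [
    [-25,38,0,0,0,0,0],
    [-25,38,0,0,0,0,0],
    [-25,38,0,0,0,0,0],
    [-25,38,0,0,0,0,0],
    [-25,38,0,0,0,0,0]
  ]
}}

```text
time: 53.7
ee_pos: [0.548, -0.1212, 0.337]
eef_rot: [-2.97, -1.019, 0.004]
wrist_force: [-0.0, 0.4, -3.9]
grip_width: 0.396
grasp_force: 29.9
```

Request:
{"fn": "send_rows", "kwargs": {
  "targets": [
    [-15,26,0,0,0,0,0],
    [0,0,30,0,0,0,0],
    [0,0,40,0,0,0,0],
    [0,0,40,0,0,0,0],
    [0,0,0,0,0,0,0]
  ]
}}

```text
time: 54.32
ee_pos: [0.5506, -0.1487, 0.2229]
eef_rot: [-2.966, -1.017, 0.014]
wrist_force: [0.3, 0.2, -3.8]
grip_width: 0.393
grasp_force: 29.9
```

Run:
```python
from h import *
snap("side");snap("side");st(); to(.5535,-.1492,.1965,-52.1)
```

```text
t 54.42 p [ 0.5527 -0.149   0.2289] yhead -52.1 zax [-0.001  0.    -1.   ] w 0.392 F [ 0.1 -0.1 -2.5] g 29.9 j [-0.32  0.02  1.44 -0.    1.69  0.59]
shift tool [ 0.6  0.7 32.4] turn [-0.001  0.001 -0.   ]; after turn: shift [ 0.6  0.6 32.4]
```

Request:
{"fn": "send_rows", "kwargs": {
  "targets": [
    [0.5,0.5,15,0,0,0,0],
    [0,0,11,0,0,0,0],
    [0,0,4,0,0,0,0],
    [0,0,1,0,0,0,0],
    [0,0,0,0,0,0,0]
  ]
}}

```text
time: 55.05
ee_pos: [0.554, -0.1487, 0.198]
eef_rot: [2.971, 1.021, 0.001]
wrist_force: [-0.0, -0.5, -3.5]
grip_width: 0.389
grasp_force: 29.9
```

Request:
{"fn": "send_rows", "kwargs": {
  "targets": [
    [0,0,0.5,0,0,0,0],
    [0,0,0.5,0,0,0,0],
    [0,0,0.5,0,0,0,0],
    [0,0,0,0,0,0,0],
    [0,0,0,0,0,0,0]
  ]
}}

```text
time: 55.68
ee_pos: [0.5539, -0.1487, 0.1961]
eef_rot: [2.971, 1.021, -0.0]
wrist_force: [-0.2, 1.5, -3.7]
grip_width: 0.391
grasp_force: 29.9
```

Request:
{"fn": "send_rows", "kwargs": {
  "targets": [
    [0,0,0.5,0,0,0,0],
    [0,0,0.5,0,0,0,0],
    [0,0,0.5,0,0,0,0],
    [0,0,0,0,0,0,0],
    [0,0,0,0,0,0,0]
  ]
}}

```text
time: 56.3
ee_pos: [0.554, -0.1486, 0.1951]
eef_rot: [2.971, 1.021, 0.001]
wrist_force: [-0.9, 0.7, 0.7]
grip_width: 0.393
grasp_force: 29.9
```

Request:
{"fn": "send_rows", "kwargs": {
  "targets": [
    [0,0,0.3,0,0,0,0],
    [0,0,0,0,0,0,0.8],
    [0,0,0,0,0,0,0.8],
    [0,0,0,0,0,0,0.8],
    [0,0,-15,0,0,0,0.8]
  ]
}}

```text
time: 56.92
ee_pos: [0.5534, -0.1485, 0.2083]
eef_rot: [-2.97, -1.02, 0.004]
wrist_force: [0.1, 0.7, -0.2]
grip_width: 0.788
grasp_force: 0.0
```

Request:
{"fn": "send_rows", "kwargs": {
  "targets": [
    [0,0,-50,0,0,0,1],
    [0,0,-50,0,0,0,1],
    [-26,-33,-20,0,0,0,1],
    [-26,-34,0,0,0,0,1],
    [0,0,0,0,0,0,1]
  ]
}}

```text
time: 57.55
ee_pos: [0.4702, -0.1273, 0.3317]
eef_rot: [2.969, 1.02, 0.005]
wrist_force: [-0.1, -0.6, 0.2]
grip_width: 0.997
grasp_force: 0.0
```

Request:
{"fn": "send_rows", "kwargs": {
  "targets": [
    [0,0,0,0,0,0,1],
    [0,0,0,0,0,0,1],
    [0,0,0,0,0,0,1],
    [0,0,0,0,0,0,1],
    [0,0,0,0,0,0,1]
  ]
}}

```text
time: 58.18
ee_pos: [0.4719, -0.1278, 0.3291]
eef_rot: [-2.971, -1.021, 0.001]
wrist_force: [0.8, -0.5, 0.4]
grip_width: 1.001
grasp_force: 0.0
```

Run:
```python
from h import *
import pickle
st(); W=snap("wrist");D=snap("side");S=snap("scene"); pickle.dump((W,D,S),open("w14.pkl","wb"))
im=np.vstack([np.hstack([cv2.resize(W["img"][0:270,150:640],(490,270)),cv2.resize(S["img"][150:270,300:430],(292,270))]),
 np.hstack([cv2.resize(D["img"][140:260,220:360],(385,330)),cv2.resize(cv2.imread("pics/side0.png")[140:260,220:360,::-1],(397,330))])]); print(im.shape)
cv2.imwrite("pics/f.png",im[:,:,::-1])
```

```text
t 58.17 p [ 0.4719 -0.1278  0.3291] yhead -52.1 zax [-0.001  0.    -1.   ] w 1.001 F [ 0.8 -0.5  0.4] g 0.0 j [-0.33 -0.2   1.46  0.    1.88  0.57]
(600, 782, 3)
```

View pics/f.png

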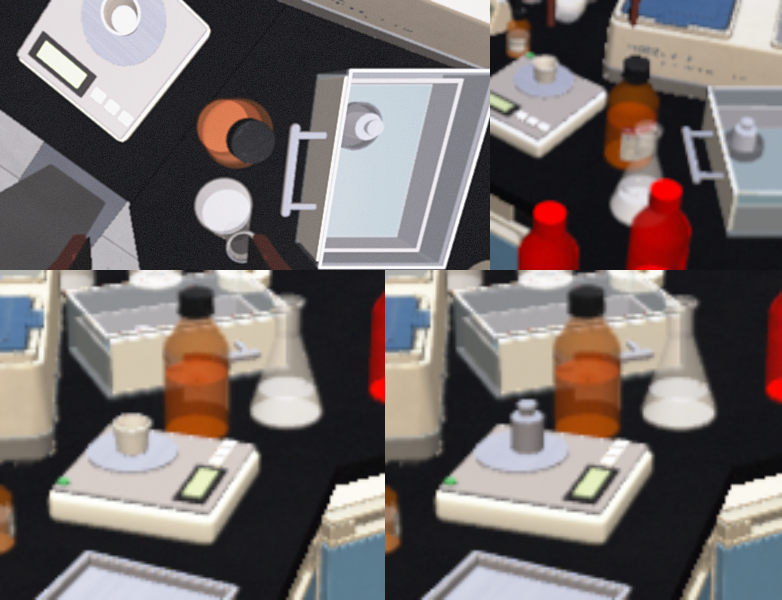

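Run:
```python
from h import *
import pickle
W,D,S=pickle.load(open("w14.pkl","rb")); W0,S0=pickle.load(open("w1.pkl","rb")); D0=cv2.imread("pics/side0.png")[:,:,::-1]
def sh(a,b,x,y,w,h):
    g=lambda i:cv2.cvtColor(np.ascontiguousarray(i),cv2.COLOR_RGB2GRAY)
    t=g(a)[y:y+h,x:x+w]; r=g(b)[y-5:y+h+5,x-5:x+w+5]
    t,r=[cv2.resize(q,None,fx=4,fy=4,interpolation=2) for q in(t,r)]
    _,v,_,l=cv2.minMaxLoc(cv2.matchTemplate(r,t,5)); return (l[0]/4-5,l[1]/4-5,round(v,3))
print("side bottle",sh(D0,D["img"],277,144,27,55),"flask",sh(D0,D["img"],310,150,28,48))
print("scene bottle",sh(S0["img"],S["img"],350,172,28,30),"flask",sh(S0["img"],S["img"],352,225,18,26),"handle",sh(S0["img"],S["img"],384,204,18,30))
a,b=onz(W,(150+297,130),.045),onz(W,(150+287,210),.045)
for i in (W0,W): print(proj(i,(.5594,-.2413,.045)))
```

```text
side bottle (0.25, 0.0, 0.994) flask (0.25, -0.25, 0.995)
scene bottle (-0.5, 0.0, 0.972) flask (0.5, 0.25, 0.988) handle (0.0, 0.0, 1.0)
[439.48588274 170.71695171]
[440.42313233 171.757665  ]
```

Everything is back to within a pixel of where it started, the drawer handle is exactly where it was when shut, and the weight and cup are in place. Handing in.

```bash
python3 -c "
from rig import robot
print(robot.hand_in())"
```

```text
the job is handed in; nothing more can be done
None
```

The job is handed in, at about 58 s of the 152 s allowed: the check weight is in its case in the shut drawer, the cup stands within a few millimetres of the pan's middle, and the bottle and flask are back within about a pixel of their starting places in the camera views.

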